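Send a nested cup set across to the tester side

TASK

Lay whatever lies on the receiving stand (the one with the end stop) in the grey parts box, and nest all the sample cups upright inside one another, by size, in the middle of the tray while it is on the loading stand. Then push the tray flat along the deck and across the gap, without lifting it or letting either end dip, until it lies square and fully home against the stop. Leave the two weights and the jar where they are.

Things in the scene. Friction and masses are not known exactly. Their poses are not given: they have to be found in the camera images.
- load_stand: loading stand, fixed: a level 130 x 200 mm grey deck (x by y), its top 60 mm above the worktop. Origin: centre of its foot, on the worktop. Its own -y side faces the gap and the receiving stand, which stands parallel to it in line along its -y axis.
- recv_stand: receiving stand, fixed, like the loading stand (130 x 200 mm deck, top at 60 mm), its axes parallel to the loading stand's. The gap of 64 to 74 mm between the decks lies at its +y side (both facing edges are rounded); across its far (-y) end stands a 10 mm thick, 30 mm high stop, whose inner face is at y = -90 mm in its frame. Origin: centre of its foot, on the worktop. A tray against the stop has its origin at y = 0 in this frame.
- tray: loose open steel tray, 110 mm (x) by 180 mm (y) by 23 mm high with 4 mm walls, on two 3 mm low-friction glide strips along y; the inner floor is 7 mm above its underside. It weighs about 0.25 kg. Origin: centre of its underside. Its -y end leads. Without help it stays level across the gap only while its centre of mass is within about 10 mm of its middle; the full nest of cups weighs 0.5 kg.
- parts_box: open grey parts box, fixed, 130 mm (x) by 190 mm (y) by 30 mm high, walls 5 mm and floor 5 mm. Origin: centre of its underside.
- melt_indexer: fixed test machine behind the receiving stand, 408 mm (x) by 380 mm (y); not part of the job, keep the arm clear of it. Origin: centre of its foot. Its base is up to 140 mm high, from x = -204 to 204 and y = -190 to 190 mm in its frame; above it a head overhangs from x = -163 mm back, y = -122 to 103 mm, 346 to 546 mm up, with a ball lever that stands out to x = -204 mm at y = 50, 388 mm up.
- cup_a_mid (a point): the largest, squat of up to four plain straight-sided steel cups (the largest and two or three of the others are there, in any places): outer diameter 68 mm, height 36 mm, wall 2.5 mm, floor 6 mm thick, open at the top. The point is on its axis, half-way up; z points to its mouth. Each cup slips with 4 to 5 mm of play all round into the next larger, stands on its floor and then rises 18 mm above its rim.
- cup_b_mid (a point): the second of up to four plain straight-sided steel cups (the largest and two or three of the others are there, in any places): outer diameter 53 mm, height 48 mm, wall 2.5 mm, floor 6 mm thick, open at the top. The point is on its axis, half-way up; z points to its mouth. Each cup slips with 4 to 5 mm of play all round into the next larger, stands on its floor and then rises 18 mm above its rim.
- cup_c_mid (a point): the third of up to four plain straight-sided steel cups (the largest and two or three of the others are there, in any places): outer diameter 39 mm, height 60 mm, wall 2.5 mm, floor 6 mm thick, open at the top. The point is on its axis, half-way up; z points to its mouth. Each cup slips with 4 to 5 mm of play all round into the next larger, stands on its floor and then rises 18 mm above its rim.
- cup_d_mid (a point): the smallest, slim of up to four plain straight-sided steel cups (the largest and two or three of the others are there, in any places): outer diameter 26 mm, height 72 mm, wall 2.5 mm, floor 6 mm thick, open at the top. The point is on its axis, half-way up; z points to its mouth. Each cup slips with 4 to 5 mm of play all round into the next larger, stands on its floor and then rises 18 mm above its rim.
- bar_white_mid (a point): white plastic test bar, 20 x 150 mm, 12 mm thick, narrower at the waist (about 12 mm); it lies flat on the receiving stand at the start, if it is there (one or two of the two bars and the pin are). The point is its centre, half-way up; its length lies along its own y.
- bar_black_mid (a point): black plastic test bar, 20 x 150 mm, 8 mm thick, narrower at the waist (about 12 mm); it lies flat on the receiving stand at the start, if it is there (one or two of the two bars and the pin are). The point is its centre, half-way up; its length lies along its own y.
- die_pin_mid (a point): brass die pin, 60 mm long, 11 mm thick; it lies flat on the receiving stand at the start, if it is there (one or two of the two bars and the pin are). The point is its centre, half-way up; its length lies along its own y.
- weight_large_mid (a point): knobbed grey weight, 60 mm across, 46 mm high, standing on the worktop; not part of the job. Point: its centre.
- weight_small_mid (a point): knobbed grey weight, 36 mm across, 34 mm high, standing on the worktop; not part of the job. Point: its centre.
- jar_mid (a point): lidded screw jar, 57 mm across, 82 mm high, standing on the worktop; not part of the job. Point: its centre.
There are look-alikes about, which are no part of the job. Leave any brown look-alike of the part that bears bar_black_mid alone.

How it is judged:
On the way, in this order (a step that is already met when the one before it is completed fails the run):
1. all the cups stand nested in the tray while the tray is still on the loading stand (angle between each of cup_a_mid, cup_b_mid, cup_c_mid, cup_d_mid's own z axis and vertical below 0.12 rad and x of cup_a_mid in the frame of tray between -0.055 and 0.055 m and y of cup_a_mid in the frame of tray between -0.09 and 0.09 m and z of cup_a_mid in the frame of tray between 0.018 and 0.031 m and x of cup_b_mid in the frame of tray between -0.055 and 0.055 m and y of cup_b_mid in the frame of tray between -0.09 and 0.09 m and z of cup_b_mid in the frame of tray between 0.024 and 0.043 m and horizontal distance between cup_b_mid and cup_a_mid below 0.011 m and z of cup_b_mid in the frame of cup_a_mid below 0.017 m and x of cup_c_mid in the frame of tray between -0.055 and 0.055 m and y of cup_c_mid in the frame of tray between -0.09 and 0.09 m and z of cup_c_mid in the frame of tray between 0.03 and 0.055 m and horizontal distance between cup_c_mid and cup_a_mid below 0.017 m and z of cup_c_mid in the frame of cup_a_mid below 0.029 m and horizontal distance between cup_c_mid and cup_b_mid below 0.011 m and z of cup_c_mid in the frame of cup_b_mid below 0.017 m and x of cup_d_mid in the frame of tray between -0.055 and 0.055 m and y of cup_d_mid in the frame of tray between -0.09 and 0.09 m and z of cup_d_mid in the frame of tray between 0.036 and 0.067 m and horizontal distance between cup_d_mid and cup_a_mid below 0.023 m and z of cup_d_mid in the frame of cup_a_mid below 0.041 m and horizontal distance between cup_d_mid and cup_b_mid below 0.017 m and z of cup_d_mid in the frame of cup_b_mid below 0.029 m and horizontal distance between cup_d_mid and cup_c_mid below 0.011 m and z of cup_d_mid in the frame of cup_c_mid below 0.017 m and y of tray in the frame of load_stand above -0.05 m), for 0.2 s.
2. the tray lies home against the stop of the receiving stand (y of tray in the frame of recv_stand between -0.006 and 0.008 m and x of tray in the frame of recv_stand between -0.02 and 0.02 m and angle between the x axis of tray and the x axis of recv_stand, either way round below 0.1 rad and angle between tray's own z axis and vertical below 0.03 rad and height (world z) of tray between 0.056 and 0.064 m), for 0.2 s.
At the end, for the whole second after the job is handed in: The tray lies flat on the receiving stand, within 8 mm of the stop, within 20 mm of the deck's middle line and 0.1 rad of square; all the cups that are there stand upright (0.12 rad), fully nested by size, in the tray; the bars and pin that were on the receiving stand lie in the parts box (all of step 2 and angle between each of cup_a_mid, cup_b_mid, cup_c_mid, cup_d_mid's own z axis and vertical below 0.12 rad and x of cup_a_mid in the frame of tray between -0.055 and 0.055 m and y of cup_a_mid in the frame of tray between -0.09 and 0.09 m and z of cup_a_mid in the frame of tray between 0.018 and 0.031 m and x of cup_b_mid in the frame of tray between -0.055 and 0.055 m and y of cup_b_mid in the frame of tray between -0.09 and 0.09 m and z of cup_b_mid in the frame of tray between 0.024 and 0.043 m and horizontal distance between cup_b_mid and cup_a_mid below 0.011 m and z of cup_b_mid in the frame of cup_a_mid below 0.017 m and x of cup_c_mid in the frame of tray between -0.055 and 0.055 m and y of cup_c_mid in the frame of tray between -0.09 and 0.09 m and z of cup_c_mid in the frame of tray between 0.03 and 0.055 m and horizontal distance between cup_c_mid and cup_a_mid below 0.017 m and z of cup_c_mid in the frame of cup_a_mid below 0.029 m and horizontal distance between cup_c_mid and cup_b_mid below 0.011 m and z of cup_c_mid in the frame of cup_b_mid below 0.017 m and x of cup_d_mid in the frame of tray between -0.055 and 0.055 m and y of cup_d_mid in the frame of tray between -0.09 and 0.09 m and z of cup_d_mid in the frame of tray between 0.036 and 0.067 m and horizontal distance between cup_d_mid and cup_a_mid below 0.023 m and z of cup_d_mid in the frame of cup_a_mid below 0.041 m and horizontal distance between cup_d_mid and cup_b_mid below 0.017 m and z of cup_d_mid in the frame of cup_b_mid below 0.029 m and horizontal distance between cup_d_mid and cup_c_mid below 0.011 m and z of cup_d_mid in the frame of cup_c_mid below 0.017 m and x of bar_white_mid in the frame of parts_box between -0.062 and 0.062 m and y of bar_white_mid in the frame of parts_box between -0.092 and 0.092 m and z of bar_white_mid in the frame of parts_box between 0 and 0.032 m and x of bar_black_mid in the frame of parts_box between -0.062 and 0.062 m and y of bar_black_mid in the frame of parts_box between -0.092 and 0.092 m and z of bar_black_mid in the frame of parts_box between 0 and 0.032 m and x of die_pin_mid in the frame of parts_box between -0.062 and 0.062 m and y of die_pin_mid in the frame of parts_box between -0.092 and 0.092 m and z of die_pin_mid in the frame of parts_box between 0 and 0.032 m and linear speed of tray below 0.01 m/s); the robot touches nothing.
It fails at once if the tray tilts by more than 0.06 rad (an end dips into the gap or is lifted) (angle between tray's own z axis and vertical above 0.06 rad).
It fails at once if the tray is lifted more than 12 mm off the decks (height (world z) of tray above 0.072 m).
It fails at once if the tray drops below the decks (height (world z) of tray below 0.052 m).
It fails at once if a weight or the jar is moved more than 30 mm (distance of any of weight_large_mid, weight_small_mid, jar_mid from where it was at the start of the episode above 0.03 m).
Of cup_b, cup_c, cup_d only 2 to 3 are there at a start; the rules pass over those that are not, and their reading is None.
Of bar_white, bar_black, die_pin only 1 to 2 are there at a start; the rules pass over those that are not, and their reading is None.
At some moment in a run one of cup_b, cup_c may be knocked a few centimetres aside while the robot is not near it.
It also fails if it takes over 210 s, if anything falls off the work surface, if the arm or the gripper's body presses on something with over 40 N, if the wrist force passes 120 N, or if a joint passes its speed limit or range.

ROBOT

A 7-joint arm with a two-finger parallel gripper is mounted at the origin on a cart in front of the work surface, level with it; the furniture and walls round the work are solid. World frame = base frame: x ahead of the robot, y to its left, z up, the work surface at z = 0. Lengths are in m, angles in rad, forces in N, time in s.
With the tool pointing down it reaches from about 0.4 to 0.925 m from the base axis. Payload 5.6 kg.
Tool frame: the origin (TCP) lies between the finger pads; the fingertips stand 8 mm ahead of it and the grasp point (between the pads) lies 11 mm behind it; z points along the fingers, y is the direction in which the jaws open and shut (so a half turn about z gives the same grasp; the last joint's range is limited). The gripper opens to 85 mm and grips with 20 to 120 N. Pads are 22 mm wide; open, the fingers measure 114 mm over their backs; the gripper's body (76 mm by 85 mm) begins 54 mm behind the grasp point. The pads swing forward as they close: fully open they stand 13 mm farther back than shut.
Start: joints at [1.069, 0.468, -0.012, 1.603, 0.006, 1.071, -0.056], TCP at [0.288, -0.583, 0.239] pointing down, gripper open.
Joint ranges: [-2.53, 2.53], [-0.31, 2.02], [-1.57, 1.55], [0.28, 2.44], [-1.29, 4.43], [0.15, 1.84], [-2.92, 2.92]. Speed limits (rad/s): [2.57, 2.57, 3.14, 3.14, 3.14, 3.14, 3.14].

INTERFACE

Orientations are given as a rotation vector (axis times angle).
In Python, from cell import bot, camera, camera_info gives the robot as it stands.
- The arm moves only by the tool move_arm, never from a script. Its argument "plan" is a list of rows, each an object of numbers: "tx", "ty", "tz": the shift along the tool's x, y, z in m; "wx", "wy", "wz": the turn, a rotation vector about the tool's x, y, z in degrees. A call has 1 to 20 rows; each row shifts and turns the commanded pose from where the row before left it, along the tool's axes as they then stand; what a row does not reach is not made up. A row lasts 1/12 s, in which the tool goes at most 41.7 mm and 7.16 degrees, less where a joint would pass 70% of its speed; a pose out of reach is approached as far as the arm can. A call is refused whole if a number of a shift passes 0.0417 or a number of a turn 7.16, either way. A call with a gripper value outside its range is refused whole. "jaw" is the gripper's target within -1 to 1 (fully open at 1, half-way at 0, shut at -1), set as the call begins (left out, the last holds). The fingers move at their own pace and stop on an object; "grip_force" is the grip in N (left out, the last holds). Time passes only in rows, so rows that do not move let the fingers close. It gives the time, the measured TCP pose, the force and the opening at its end, in the units of the state.
- bot.get_obs(): the state, without advancing time (a new reading comes with each control period).
- camera(name): name is "scene" or "top" or "wrist"; returns the picture (420x560x3 uint8, red, green, blue); there is no depth.
- camera_info(name): a dict with "fovy" (degrees; the focal length in pixels is half the picture's height over the tangent of half this angle, whatever the lens; pixels are square), "cx", "cy" (the principal point, pixels), "T" (4x4, takes a point from camera to world coordinates); the wrist camera has in their place "hand_eye" (4x4, takes a point from camera to tool coordinates, whose origin is the TCP and whose axes are the flange's). Camera axes: x right, y down, z forward; pixel columns grow to the right and rows downward; lengths in m; the calibration is good to about 2 mm. The wrist camera is an equidistant fisheye: a pixel r from the principal point sees the ray r / f radians off the axis. A picture is of the moment at which its call begins: read the wrist's pose just before it. camera_info takes no time and is no camera call.
- bot.close_job(): hands the job in, once; it reports no verdict.
The state is a dict: "t": time; "qpos": joint angles; "joint_vel": joint speeds; "joint_torque": joint torques, N m; "tcp_pos": TCP position; "orientation": TCP orientation; "wrist_force": force on the tool from outside, world axes, zero at the start; "torque": the same for the moment, N m; "grip_width": opening from 0.0 (shut) to 1.0 (fully open).
Only numpy, scipy, OpenCV 4.12 (cv2) and the standard library are available. Lean on these libraries where they do the work, as an engineer would, in place of code of your own. Each camera call takes 0.05 s, during which the arm holds its last target. There are 200 camera calls.

## Working session

There is one attempt and no reset: what is moved stays moved. The work goes in short steps, Python scripts to look and compute and a tool call to move; the robot and the scene stay as the last step left them, time stands still between calls to the robot, and variables do not carry over. Pictures are saved under pics/ and viewed, about 12 in all and at most 16, crops included, and the job is handed in when it is done.

Besides the shell and the picture viewer there is one more tool, called after "Call:" by a JSON object that holds its "method" and its "body". move_arm: Moves the arm, as the interface text tells. Its arguments: {"type":"object","properties":{"plan":{"type":"array","items":{"type":"object","properties":{"tx":{"type":"number"},"ty":{"type":"number"},"tz":{"type":"number"},"wx":{"type":"number"},"wy":{"type":"number"},"wz":{"type":"number"}}}},"jaw":{"type":"number"},"grip_force":{"type":"number"}},"required":["plan"]}

```bash
ls; mkdir -p pics
cat > h.py <<'E'
import numpy as np, cv2, json
from scipy.spatial.transform import Rotation as R
from cell import bot, camera, camera_info
def snap(name, fn):
    o=bot.get_obs(); im=camera(name); cv2.imwrite('pics/'+fn, im[:,:,::-1]); return o,im
E
python3 - <<'E'
from h import *
print(bot.get_obs())
for n in ['scene','top','wrist']:
    print(n,camera_info(n)); snap(n,n+'0.png')
a=cv2.imread('pics/top0.png'); cv2.imwrite('pics/top0b.png',cv2.resize(a,(800,600),interpolation=cv2.INTER_CUBIC))
E
```

```text
pics
{'t': 0.0, 'qpos': array([ 1.06900552,  0.46839148, -0.01160745,  1.60363372,  0.00602107,
        1.07137196, -0.05631979]), 'joint_vel': array([-0.00041302,  0.00167256, -0.00181717,  0.00032837,  0.00024807,
        0.00075255,  0.0011954 ]), 'joint_torque': array([-3.00701704e-04, -5.32379794e+01,  2.15212192e-02, -2.51308519e+01,
        1.14593023e-02,  7.73550564e-03, -2.03140280e-05]), 'tcp_pos': array([ 0.28755925, -0.58232872,  0.23832485]), 'orientation': array([-3.05767780e+00, -7.13873245e-01,  8.43914530e-04]), 'wrist_force': array([ 0.24100202, -0.32609674,  0.00989408]), 'torque': array([ 0.02048777,  0.01428624, -0.01227143]), 'grip_width': 0.9999085488757848}
scene {'fovy': 54.43789305522623, 'cx': 282.93914606922976, 'cy': 207.0999242138045, 'T': array([[ 0.49026934, -0.53046108,  0.69155406, -0.55813943],
       [-0.87152407, -0.30660664,  0.38267239, -0.59568113],
       [ 0.00904226, -0.79031855, -0.61262943,  1.03495554],
       [ 0.        ,  0.        ,  0.        ,  1.        ]])}
top {'fovy': 57.205945276622515, 'cx': 279.81637904954874, 'cy': 207.4265079032436, 'T': array([[-0.02368386, -0.98356484,  0.17899519,  0.34855872],
       [-0.99956092,  0.02010853, -0.02176272,  0.02342706],
       [ 0.01780571, -0.17943202, -0.98360922,  1.28442881],
       [ 0.        ,  0.        ,  0.        ,  1.        ]])}
wrist {'fovy': 65.70646984690485, 'cx': 283.30749315486077, 'cy': 207.18384266656344, 'hand_eye': array([[ 1.40354827e-04, -9.50841300e-01, -3.09678548e-01,
         7.88869517e-02],
       [ 9.99999860e-01,  2.91233028e-04, -4.40978504e-04,
         5.18896678e-04],
       [ 5.09489196e-04, -3.09678443e-01,  9.50841208e-01,
        -1.33764681e-01],
       [ 0.00000000e+00,  0.00000000e+00,  0.00000000e+00,
         1.00000000e+00]])}
```

View pics/top0b.png

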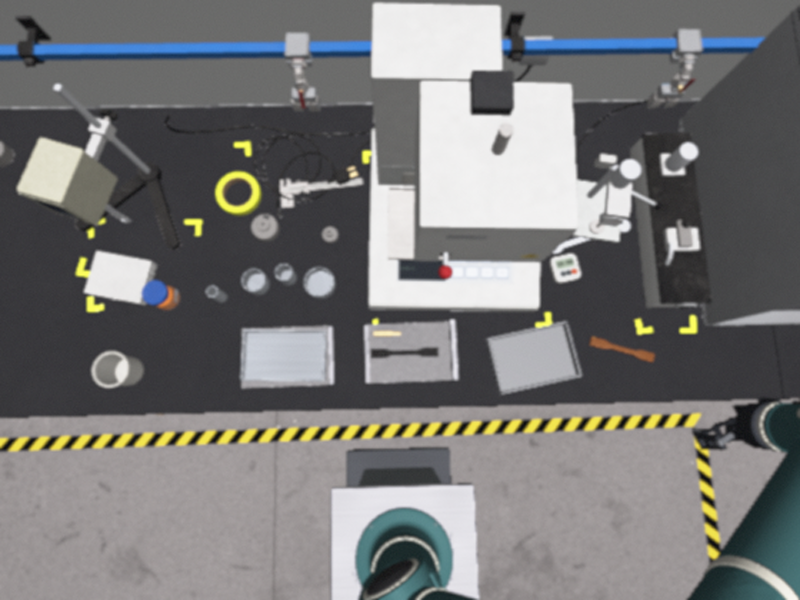

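View pics/scene0.png

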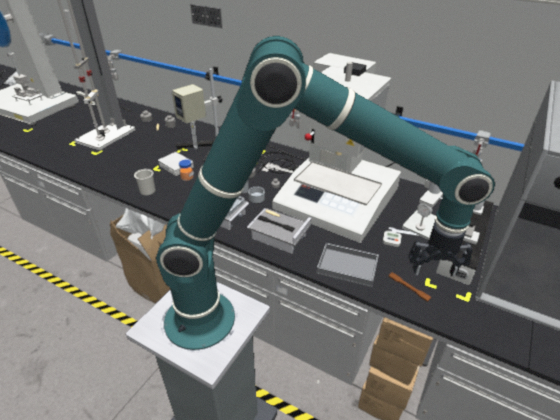

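```bash
cat >> h.py <<'E'
def ray(name,u,v,o=None):
    c=camera_info(name); f=210/np.tan(np.radians(c['fovy']/2))
    x,y=(u-c['cx']),(v-c['cy'])
    if name=='wrist':
        r=np.hypot(x,y); th=r/f; s=np.sin(th)/r if r>1e-9 else 1/f
        d=np.array([x*s,y*s,np.cos(th)])
        T=np.eye(4); T[:3,:3]=R.from_rotvec(o['orientation']).as_matrix(); T[:3,3]=o['tcp_pos']; T=T@c['hand_eye']
    else:
        d=np.array([x/f,y/f,1]); T=c['T']
    return T[:3,3],T[:3,:3]@d
def onz(name,u,v,z,o=None):
    p,d=ray(name,u,v,o); return (p+d*(z-p[2])/d[2])
def proj(name,P,o=None):
    c=camera_info(name); f=210/np.tan(np.radians(c['fovy']/2)); T=c.get('T')
    if name=='wrist':
        T=np.eye(4); T[:3,:3]=R.from_rotvec(o['orientation']).as_matrix(); T[:3,3]=o['tcp_pos']; T=T@c['hand_eye']
    q=T[:3,:3].T@(np.array(P)-T[:3,3])
    if name=='wrist':
        r=np.hypot(q[0],q[1]); th=np.arctan2(r,q[2]); k=f*th/max(r,1e-9); return np.array([c['cx']+q[0]*k,c['cy']+q[1]*k])
    return np.array([c['cx']+q[0]/q[2]*f,c['cy']+q[1]/q[2]*f])
def vary(): # pose report
    o=bot.get_obs(); return o
E
python3 - <<'E'
from h import *
a=cv2.imread('pics/top0.png')[140:290,140:420]
cv2.imwrite('pics/c1.png',cv2.resize(a,(800,429),interpolation=cv2.INTER_CUBIC))
for n,u,v,z in [('tray',287,357,.08),('recv L edge',365,352,.06),('recv R',458,350,.06),('pin',387,333,.065),('bar',405,352,.064),('box',534,356,.02),('d',215,292,.03),('b?',255,281,.04),('c?',285,273,.06),('a',319,282,.036),('jar',155,292,.08),('wl',264,227,.04),('ws',330,234,.03),('brown',622,349,0.01),('mi corner',370,307,.05),('mi c2',540,305,.05)]:
    print(n,onz('top',u*.7,v*.7,z).round(3))
E
```

```text
tray [0.439 0.245 0.08 ]
recv L edge [0.447 0.076 0.06 ]
recv R [ 0.447 -0.131  0.06 ]
pin [0.488 0.027 0.065]
bar [ 0.445 -0.012  0.064]
box [ 0.433 -0.31   0.02 ]
d [0.596 0.422 0.03 ]
b? [0.618 0.328 0.04 ]
c? [0.631 0.256 0.06 ]
a [0.613 0.182 0.036]
jar [0.589 0.538 0.08 ]
wl [0.747 0.31  0.04 ]
ws [0.73  0.157 0.03 ]
brown [ 0.445 -0.52   0.01 ]
mi corner [0.55  0.064 0.05 ]
mi c2 [ 0.546 -0.324  0.05 ]
```

View pics/c1.png

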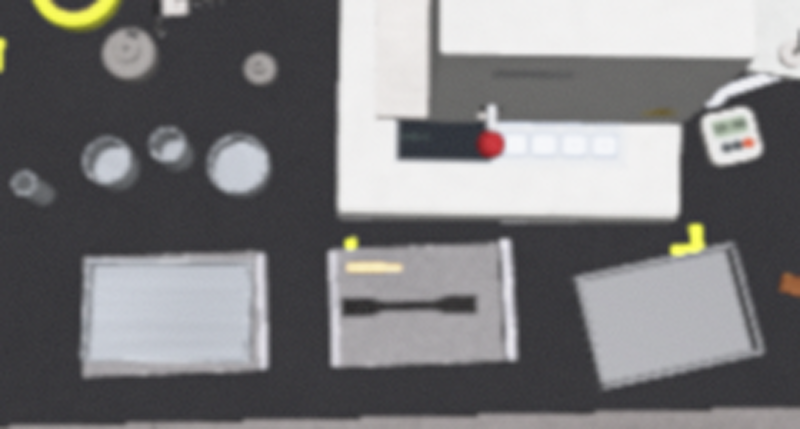

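Call:
{"method": "move_arm", "body": {"plan": [{"wz": -7.08}, {"wz": -7.08}, {"wz": -7.08}, {"wz": -7.08}, {"wz": -7.08}, {"wz": -7.08}, {"wz": -7.08}, {"wz": -7.08}, {"wz": -7.08}], "jaw": -0.2}}

```text
invalid input
```

Call:
{"method": "move_arm", "body": {"plan": [{"tx": 0.038, "ty": 0.01, "tz": -0.003}, {"tx": 0.038, "ty": 0.01, "tz": -0.003}, {"tx": 0.038, "ty": 0.01, "tz": -0.003}, {"tx": 0.038, "ty": 0.01, "tz": -0.003}, {"tx": 0.038, "ty": 0.01, "tz": -0.003}, {"tx": 0.038, "ty": 0.01, "tz": -0.003}, {"tx": 0.038, "ty": 0.01, "tz": -0.003}, {"tx": 0.038, "ty": 0.01, "tz": -0.003}, {"tx": 0.038, "ty": 0.01, "tz": -0.003}, {"tx": 0.038, "ty": 0.01, "tz": -0.003}, {"tx": 0.038, "ty": 0.01, "tz": -0.003}, {"tx": 0.038, "ty": 0.01, "tz": -0.003}, {"tx": 0.038, "ty": 0.01, "tz": -0.003}, {"tx": 0.038, "ty": 0.01, "tz": -0.003}, {"tx": 0.038, "ty": 0.01, "tz": -0.003}, {}, {}]}}

```text
invalid input
```

Run:
```python
from h import *
o,im=snap('wrist','w1.png'); print(o['tcp_pos'].round(4),o['orientation'].round(4),o['t'],o['grip_width'],o['qpos'].round(2)); np.save('w1.npy',np.r_[o['tcp_pos'],o['orientation']])
```

```text
[ 0.2876 -0.5824  0.2385] [-3.058e+00 -7.139e-01  6.000e-04] 0.15 0.9966332061606952 [ 1.07  0.47 -0.01  1.6   0.01  1.07 -0.06]
```

View pics/w1.png

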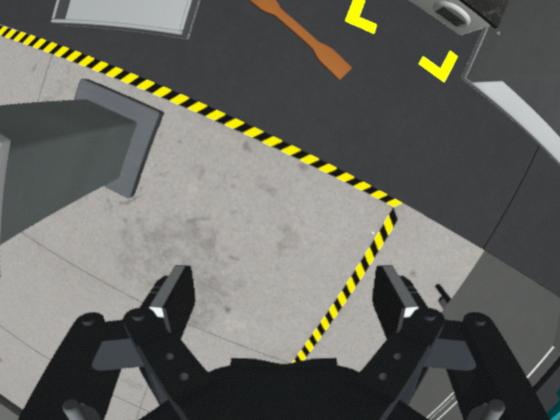

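Call:
{"method": "move_arm", "body": {"plan": [{"tx": 0, "ty": 0, "tz": 0, "wx": 0, "wy": 0, "wz": -7.08}], "jaw": -0.2}}

```text
t: 0.28
tcp_pos: [0.2878, -0.5826, 0.2389]
orientation: [-3.008, -0.903, 0.001]
wrist_force: [-0.4, -0.3, -0.2]
grip_width: 0.884
```

Call:
{"method": "move_arm", "body": {"plan": [{"wz": -7.08}]}}

```text
invalid input
```

Call:
{"method": "move_arm", "body": {"plan": [{"tx": 0, "ty": 0, "tz": 0, "wx": 0, "wy": 0, "wz": -7.08}, {"tx": 0, "ty": 0, "tz": 0, "wx": 0, "wy": 0, "wz": -7.08}, {"tx": 0, "ty": 0, "tz": 0, "wx": 0, "wy": 0, "wz": -7.08}, {"tx": 0, "ty": 0, "tz": 0, "wx": 0, "wy": 0, "wz": -7.08}, {"tx": 0, "ty": 0, "tz": 0, "wx": 0, "wy": 0, "wz": -7.08}, {"tx": 0, "ty": 0, "tz": 0, "wx": 0, "wy": 0, "wz": -7.08}, {"tx": 0, "ty": 0, "tz": 0, "wx": 0, "wy": 0, "wz": -7.08}, {"tx": 0, "ty": 0, "tz": 0, "wx": 0, "wy": 0, "wz": -7.08}, {"tx": 0.04, "ty": 0.01, "tz": -0.005, "wx": 0, "wy": 0, "wz": 0}, {"tx": 0.04, "ty": 0.01, "tz": -0.005, "wx": 0, "wy": 0, "wz": 0}, {"tx": 0.04, "ty": 0.01, "tz": -0.005, "wx": 0, "wy": 0, "wz": 0}, {"tx": 0.04, "ty": 0.01, "tz": -0.005, "wx": 0, "wy": 0, "wz": 0}, {"tx": 0.04, "ty": 0.01, "tz": -0.005, "wx": 0, "wy": 0, "wz": 0}, {"tx": 0.04, "ty": 0.01, "tz": -0.005, "wx": 0, "wy": 0, "wz": 0}, {"tx": 0.04, "ty": 0.01, "tz": -0.005, "wx": 0, "wy": 0, "wz": 0}, {"tx": 0.04, "ty": 0.01, "tz": -0.005, "wx": 0, "wy": 0, "wz": 0}, {"tx": 0.04, "ty": 0.01, "tz": -0.005, "wx": 0, "wy": 0, "wz": 0}, {"tx": 0.04, "ty": 0.01, "tz": -0.005, "wx": 0, "wy": 0, "wz": 0}]}}

```text
t: 1.78
tcp_pos: [0.3877, -0.1808, 0.2896]
orientation: [2.221, 2.221, -0.001]
wrist_force: [0.8, -0.2, 0.1]
grip_width: 0.398
```

Call:
{"method": "move_arm", "body": {"plan": [{"tx": 0.04, "ty": 0.01, "tz": 0, "wx": 0, "wy": 0, "wz": 0}, {"tx": 0.04, "ty": 0.01, "tz": 0, "wx": 0, "wy": 0, "wz": 0}, {"tx": 0.04, "ty": 0.01, "tz": 0, "wx": 0, "wy": 0, "wz": 0}, {"tx": 0.04, "ty": 0.01, "tz": 0, "wx": 0, "wy": 0, "wz": 0}, {"tx": 0.02, "ty": 0.01, "tz": 0, "wx": 0, "wy": 0, "wz": 0}, {"tx": 0, "ty": 0, "tz": 0, "wx": 0, "wy": 0, "wz": 0}, {"tx": 0, "ty": 0, "tz": 0, "wx": 0, "wy": 0, "wz": 0}, {"tx": 0, "ty": 0, "tz": 0, "wx": 0, "wy": 0, "wz": 0}]}}

```text
t: 2.45
tcp_pos: [0.4374, -0.0038, 0.289]
orientation: [-2.222, -2.22, 0.002]
wrist_force: [0.3, -0.4, -0.4]
grip_width: 0.405
```

Run:
```python
from h import *
o,im=snap('wrist','w1.png'); print(o['tcp_pos'].round(4),o['orientation'].round(4),o['t'],o['grip_width'],o['qpos'].round(2)); np.save('w1.npy',np.r_[o['tcp_pos'],o['orientation']])
```

```text
[ 0.4374 -0.0038  0.289 ] [-2.2224e+00 -2.2202e+00  1.5000e-03] 2.45 0.40480104036818043 [ 0.6   0.1  -0.7   2.    0.08  1.06 -0.14]
```

View pics/w1.png

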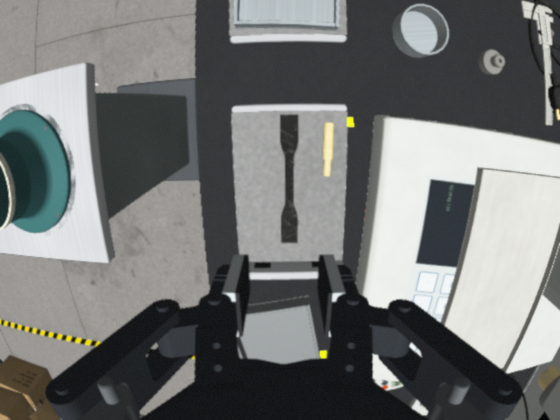

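```bash
cat >> h.py <<'E'
def load(fn):
    a=np.load(fn+'.npy'); return dict(tcp_pos=a[:3],orientation=a[3:]),cv2.imread('pics/'+fn+'.png')
def obj(name,mask,z,o):
    c=max(cv2.findContours(mask.astype('uint8'),cv2.RETR_EXTERNAL,cv2.CHAIN_APPROX_NONE)[0],key=cv2.contourArea).reshape(-1,2)
    P=np.array([onz(name,u,v,z,o)[:2] for u,v in c]).astype('float32')
    (ce,sz,an)=cv2.minAreaRect(P*1000); return c.mean(0).round(0),np.array(ce).round(1),np.array(sz).round(1),round(an,1)
E
python3 - <<'E'
from h import *
o,im=load('w1'); b=im.astype(int); g=b.max(2)
m=np.zeros(g.shape,bool); m[110:250,250:342]=1
print('bar',obj('wrist',(g<65)&m,.068,o))
print('pin',obj('wrist',(b[:,:,2]-b[:,:,0]>35)&m,.068,o))
for n,u,v,z in [('rTL',232,106,.06),('rTR',346,106,.06),('loadL',230,40,.06),('loadR',346,38,.06),('a rim L',393,30,.036),('a rim R',447,30,.036),('mach near',376,120,.14),('mach near low',357,270,.14),('box',280,335,.01)]: print(n,onz('wrist',u,v,z,o).round(4))
# box from top
t=cv2.imread('pics/top0.png');
E
```

```text
bar (array([289., 178.]), array([443., -10.]), array([ 16.6, 145.8]), 0.4)
pin (array([328., 148.]), array([486.1,  26.6]), array([11.1, 60.5]), 1.3)
rTL [0.3801 0.0747 0.06  ]
rTR [0.5065 0.075  0.06  ]
loadL [0.3784 0.15   0.06  ]
loadR [0.506  0.1529 0.06  ]
a rim L [0.5692 0.1737 0.036 ]
a rim R [0.6442 0.185  0.036 ]
mach near [0.5188 0.0638 0.14  ]
mach near low [ 0.5111 -0.0836  0.14  ]
box [ 0.4311 -0.2781  0.01  ]
```

Call:
{"method": "move_arm", "body": {"plan": [{"tx": -0.006, "ty": 0.0056, "tz": 0.03, "wx": 0, "wy": 0, "wz": 0}, {"tx": 0, "ty": 0, "tz": 0.04, "wx": 0, "wy": 0, "wz": 0}, {"tx": 0, "ty": 0, "tz": 0.04, "wx": 0, "wy": 0, "wz": 0}, {"tx": 0, "ty": 0, "tz": 0.04, "wx": 0, "wy": 0, "wz": 0}, {"tx": 0, "ty": 0, "tz": 0.03, "wx": 0, "wy": 0, "wz": 0}, {"tx": 0, "ty": 0, "tz": 0.02, "wx": 0, "wy": 0, "wz": 0}, {"tx": 0, "ty": 0, "tz": 0.01, "wx": 0, "wy": 0, "wz": 0}, {"tx": 0, "ty": 0, "tz": 0.009, "wx": 0, "wy": 0, "wz": 0}, {"tx": 0, "ty": 0, "tz": 0, "wx": 0, "wy": 0, "wz": 0}, {"tx": 0, "ty": 0, "tz": 0, "wx": 0, "wy": 0, "wz": 0}]}}

```text
t: 3.33
tcp_pos: [0.444, -0.0092, 0.0709]
orientation: [2.222, 2.22, 0.001]
wrist_force: [-0.0, -0.5, 0.0]
grip_width: 0.403
```

Run:
```python
from h import *
t=cv2.imread('pics/top0.png')
for u,v in [(488,338),(569,321),(581,375),(504,392)]: print(onz('top',u*.7,v*.7,.03).round(3))
b=t.astype(int); g=b.max(2); m=np.zeros(g.shape,bool); m[222:278,335:412]=1
print(obj('top',(g>105)&m,.03,None))
```

```text
[ 0.476 -0.204  0.03 ]
[ 0.511 -0.394  0.03 ]
[ 0.387 -0.412  0.03 ]
[ 0.353 -0.234  0.03 ]
(array([374., 249.]), array([ 438.7, -305.7]), array([149.6, 192.3]), 11.0)
```

Call:
{"method": "move_arm", "body": {"plan": [{"tx": 0, "ty": 0, "tz": 0, "wx": 0, "wy": 0, "wz": 0}, {"tx": 0, "ty": 0, "tz": 0, "wx": 0, "wy": 0, "wz": 0}, {"tx": 0, "ty": 0, "tz": 0, "wx": 0, "wy": 0, "wz": 0}, {"tx": 0, "ty": 0, "tz": 0, "wx": 0, "wy": 0, "wz": 0}, {"tx": 0, "ty": 0, "tz": 0, "wx": 0, "wy": 0, "wz": 0}, {"tx": 0, "ty": 0, "tz": 0, "wx": 0, "wy": 0, "wz": 0}, {"tx": 0, "ty": 0, "tz": -0.02, "wx": 0, "wy": 0, "wz": 0}, {"tx": 0, "ty": 0, "tz": -0.03, "wx": 0, "wy": 0, "wz": 0}, {"tx": 0, "ty": 0, "tz": -0.03, "wx": 0, "wy": 0, "wz": 0}, {"tx": 0, "ty": 0, "tz": -0.02, "wx": 0, "wy": 0, "wz": 0}, {"tx": 0, "ty": 0, "tz": 0, "wx": 0, "wy": 0, "wz": 0}], "jaw": -1, "grip_force": 40}}

```text
t: 4.25
tcp_pos: [0.4462, -0.0087, 0.1745]
orientation: [2.216, 2.216, 0.008]
wrist_force: [1.0, -0.0, -0.7]
grip_width: 0.22
```

Run:
```python
from h import *
o,im=snap('wrist','w2.png'); print(o['tcp_pos'].round(4),o['t'],o['grip_width'])
a=im[80:420,100:460,::-1]; cv2.imwrite('pics/w2c.png',cv2.resize(a,None,fx=1.5,fy=1.5))
```

```text
[ 0.4462 -0.0087  0.1745] 4.25 0.21998213059556712
```

View pics/w2c.png

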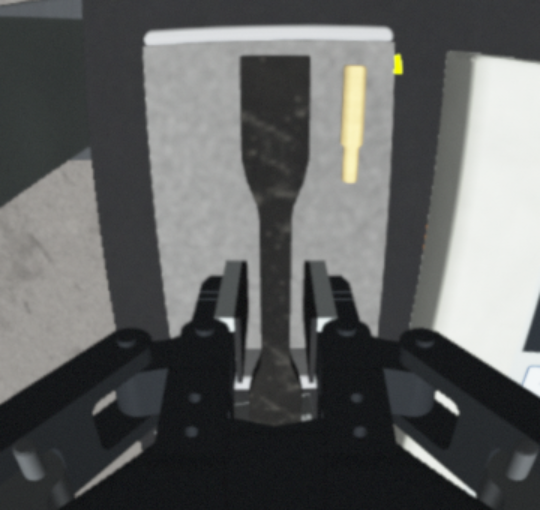

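Call:
{"method": "move_arm", "body": {"plan": [{"tx": -0.034, "ty": -0.0043, "tz": 0, "wx": 0, "wy": 0, "wz": 0}, {"tx": -0.034, "ty": -0.0043, "tz": 0, "wx": 0, "wy": 0, "wz": 0}, {"tx": -0.034, "ty": -0.0043, "tz": 0, "wx": 0, "wy": 0, "wz": 0}, {"tx": -0.034, "ty": -0.0043, "tz": 0, "wx": 0, "wy": 0, "wz": 0}, {"tx": -0.034, "ty": -0.0043, "tz": 0, "wx": 0, "wy": 0, "wz": 0}, {"tx": -0.034, "ty": -0.0043, "tz": 0, "wx": 0, "wy": 0, "wz": 0}, {"tx": -0.034, "ty": -0.0043, "tz": 0, "wx": 0, "wy": 0, "wz": 0}, {"tx": -0.034, "ty": -0.0043, "tz": 0, "wx": 0, "wy": 0, "wz": 0}, {"tx": -0.034, "ty": -0.0043, "tz": 0, "wx": 0, "wy": 0, "wz": 0}, {"tx": 0, "ty": 0, "tz": 0.02, "wx": 0, "wy": 0, "wz": -5.25}, {"tx": 0, "ty": 0, "tz": 0.03, "wx": 0, "wy": 0, "wz": -5.25}, {"tx": 0, "ty": 0, "tz": 0.03, "wx": 0, "wy": 0, "wz": 0}, {"tx": 0, "ty": 0, "tz": 0.03, "wx": 0, "wy": 0, "wz": 0}, {"tx": 0, "ty": 0, "tz": 0.025, "wx": 0, "wy": 0, "wz": 0}, {"tx": 0, "ty": 0, "tz": 0.015, "wx": 0, "wy": 0, "wz": 0}, {"tx": 0, "ty": 0, "tz": 0.005, "wx": 0, "wy": 0, "wz": 0}, {"tx": 0, "ty": 0, "tz": 0, "wx": 0, "wy": 0, "wz": 0}, {"tx": 0, "ty": 0, "tz": 0, "wx": 0, "wy": 0, "wz": 0}]}}

```text
t: 5.8
tcp_pos: [0.404, -0.3141, 0.0143]
orientation: [-2.007, -2.415, 0.0]
wrist_force: [-0.0, -0.0, -1.0]
grip_width: 0.212
```

Call:
{"method": "move_arm", "body": {"plan": [{"tx": 0, "ty": 0, "tz": 0, "wx": 0, "wy": 0, "wz": 0}, {"tx": 0, "ty": 0, "tz": 0, "wx": 0, "wy": 0, "wz": 0}, {"tx": 0, "ty": 0, "tz": 0, "wx": 0, "wy": 0, "wz": 0}, {"tx": 0, "ty": 0, "tz": -0.03, "wx": 0, "wy": 0, "wz": 0}, {"tx": 0, "ty": 0, "tz": -0.04, "wx": 0, "wy": 0, "wz": 0}, {"tx": 0, "ty": 0, "tz": -0.04, "wx": 0, "wy": 0, "wz": 0}, {"tx": 0, "ty": 0, "tz": -0.04, "wx": 0, "wy": 0, "wz": 5.25}, {"tx": 0, "ty": 0, "tz": -0.01, "wx": 0, "wy": 0, "wz": 5.25}], "jaw": -0.2}}

```text
t: 6.47
tcp_pos: [0.4074, -0.3163, 0.1811]
orientation: [2.219, 2.21, 0.002]
wrist_force: [0.5, -0.3, -0.0]
grip_width: 0.397
```

Run:
```python
from h import *
o,im=snap('wrist','w3.png'); print(o['tcp_pos'].round(4),o['orientation'].round(3),o['t'],o['grip_width'],o['qpos'].round(2)); np.save('w3.npy',np.r_[o['tcp_pos'],o['orientation']])
```

```text
[ 0.4074 -0.3163  0.1811] [2.219e+00 2.210e+00 2.000e-03] 6.4667 0.3970415161027672 [ 1.04  0.37 -0.54  1.96  0.25  0.86  0.37]
```

View pics/w3.png

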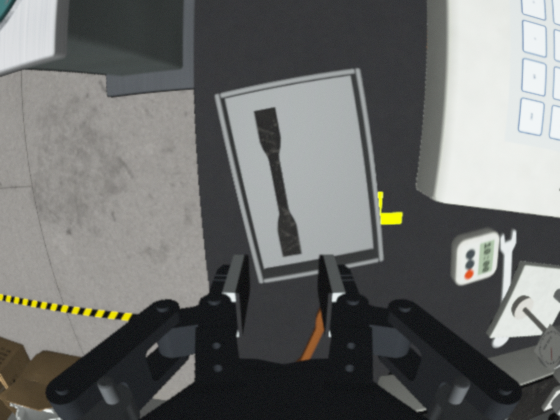

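Call:
{"method": "move_arm", "body": {"plan": [{"tx": 0.0343, "ty": 0.0079, "tz": 0, "wx": 0, "wy": 0, "wz": 0}, {"tx": 0.0343, "ty": 0.0079, "tz": 0, "wx": 0, "wy": 0, "wz": 0}, {"tx": 0.0343, "ty": 0.0079, "tz": 0, "wx": 0, "wy": 0, "wz": 0}, {"tx": 0.0343, "ty": 0.0079, "tz": 0, "wx": 0, "wy": 0, "wz": 0}, {"tx": 0.0343, "ty": 0.0079, "tz": 0, "wx": 0, "wy": 0, "wz": 0}, {"tx": 0.0343, "ty": 0.0079, "tz": 0, "wx": 0, "wy": 0, "wz": 0}, {"tx": 0.0343, "ty": 0.0079, "tz": 0, "wx": 0, "wy": 0, "wz": 0}, {"tx": 0.0343, "ty": 0.0079, "tz": 0, "wx": 0, "wy": 0, "wz": 0}, {"tx": 0.0343, "ty": 0.0079, "tz": 0, "wx": 0, "wy": 0, "wz": 0}, {"tx": 0.0343, "ty": 0.0079, "tz": 0, "wx": 0, "wy": 0, "wz": 0}, {"tx": 0, "ty": 0, "tz": 0.03, "wx": 0, "wy": 0, "wz": 0}, {"tx": 0, "ty": 0, "tz": 0.03, "wx": 0, "wy": 0, "wz": 0}, {"tx": 0, "ty": 0, "tz": 0, "wx": -5, "wy": 0, "wz": 0}, {"tx": 0, "ty": 0, "tz": 0, "wx": -5, "wy": 0, "wz": 0}, {"tx": 0, "ty": 0, "tz": 0, "wx": 0, "wy": 0, "wz": 0}, {"tx": 0, "ty": 0, "tz": 0, "wx": 0, "wy": 0, "wz": 0}], "jaw": -0.45}}

```text
t: 7.85
tcp_pos: [0.4826, 0.0281, 0.1149]
orientation: [2.13, 2.133, 0.182]
wrist_force: [0.7, 0.6, 0.6]
grip_width: 0.276
```

Run:
```python
from h import *
o,im=snap('wrist','w4.png'); print(o['tcp_pos'].round(4),R.from_rotvec(o['orientation']).as_matrix().round(3),o['t'],o['grip_width'],o['qpos'].round(2)); np.save('w4.npy',np.r_[o['tcp_pos'],o['orientation']])
b=im[:,:,::-1].astype(int)
print('pin',obj('wrist',(b[:,:,2]-b[:,:,0]>35)&(np.arange(420)[:,None]>140)&(abs(np.arange(560)-283)<90),.068,o))
```

```text
[0.4826 0.0281 0.1149] [[-0.002  0.985  0.171]
 [ 1.     0.002 -0.001]
 [-0.001  0.171 -0.985]] 7.85 0.27580729314134156 [ 0.35  0.38 -0.57  2.19  0.48  0.51 -0.58]
pin (array([277., 236.]), array([486.1,  27.2]), array([61.3, 11.3]), 88.3)
```

View pics/w4.png

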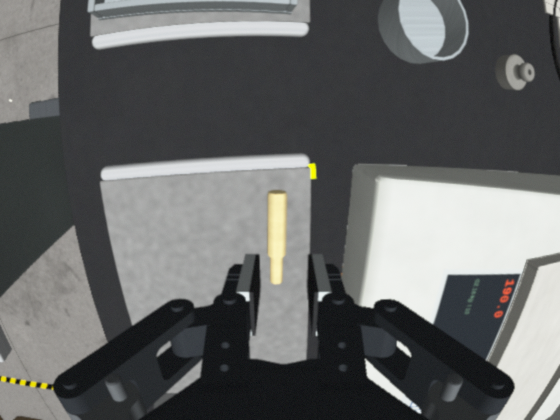

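Call:
{"method": "move_arm", "body": {"plan": [{"tx": 0.001, "ty": -0.0011, "tz": 0.014, "wx": 0, "wy": 0, "wz": 0}, {"tx": 0, "ty": -0.001, "tz": 0.01, "wx": 0, "wy": 0, "wz": 0}, {"tx": 0, "ty": -0.001, "tz": 0.01, "wx": 0, "wy": 0, "wz": 0}, {"tx": 0, "ty": -0.001, "tz": 0.01, "wx": 0, "wy": 0, "wz": 0}, {"tx": 0, "ty": 0, "tz": 0, "wx": 0, "wy": 0, "wz": 0}, {"tx": 0, "ty": 0, "tz": 0, "wx": 0, "wy": 0, "wz": 0}]}}

```text
t: 8.4
tcp_pos: [0.4889, 0.0292, 0.0716]
orientation: [2.13, 2.129, 0.187]
wrist_force: [0.8, 0.5, 0.8]
grip_width: 0.275
```

Call:
{"method": "move_arm", "body": {"plan": [{"tx": 0, "ty": 0, "tz": 0, "wx": 0, "wy": 0, "wz": 0}, {"tx": 0, "ty": 0, "tz": 0, "wx": 0, "wy": 0, "wz": 0}, {"tx": 0, "ty": 0, "tz": 0, "wx": 0, "wy": 0, "wz": 0}, {"tx": 0, "ty": 0, "tz": 0, "wx": 0, "wy": 0, "wz": 0}, {"tx": 0, "ty": 0, "tz": 0, "wx": 0, "wy": 0, "wz": 0}, {"tx": 0, "ty": 0, "tz": 0, "wx": 0, "wy": 0, "wz": 0}, {"tx": 0, "ty": 0, "tz": -0.02, "wx": 0, "wy": 0, "wz": 0}, {"tx": 0, "ty": 0, "tz": -0.03, "wx": 0, "wy": 0, "wz": 0}, {"tx": 0, "ty": 0, "tz": -0.03, "wx": 0, "wy": 0, "wz": 0}, {"tx": 0, "ty": 0, "tz": -0.03, "wx": 5, "wy": 0, "wz": 0}, {"tx": 0, "ty": 0, "tz": 0, "wx": 5, "wy": 0, "wz": 0}, {"tx": 0, "ty": 0, "tz": 0, "wx": 0, "wy": 0, "wz": 0}], "jaw": -1, "grip_force": 40}}

```text
t: 9.4
tcp_pos: [0.4711, 0.0288, 0.1814]
orientation: [2.223, 2.218, 0.003]
wrist_force: [0.2, -0.3, -0.3]
grip_width: 0.109
```

Run:
```python
from h import *
o,im=snap('wrist','w5.png'); print(o['tcp_pos'].round(4),o['orientation'].round(3),o['grip_width'])
b=im[:,:,::-1].astype(int)
print('pin',obj('wrist',(b[:,:,2]-b[:,:,0]>35)&(np.arange(420)[:,None]>140)&(abs(np.arange(560)-283)<60),o['tcp_pos'][2]-.004,o))
```

```text
[0.4711 0.0288 0.1814] [2.223 2.218 0.003] 0.10948210312716244
pin (array([283., 270.]), array([471. ,  27.3]), array([11.2, 62.4]), 0.6)
```

Call:
{"method": "move_arm", "body": {"plan": [{"tx": -0.0334, "ty": -0.0009, "tz": 0, "wx": 0, "wy": 0, "wz": 0}, {"tx": -0.0334, "ty": -0.0009, "tz": 0, "wx": 0, "wy": 0, "wz": 0}, {"tx": -0.0334, "ty": -0.0009, "tz": 0, "wx": 0, "wy": 0, "wz": 0}, {"tx": -0.0334, "ty": -0.0009, "tz": 0, "wx": 0, "wy": 0, "wz": 0}, {"tx": -0.0334, "ty": -0.0009, "tz": 0, "wx": 0, "wy": 0, "wz": 0}, {"tx": -0.0334, "ty": -0.0009, "tz": 0, "wx": 0, "wy": 0, "wz": 0}, {"tx": -0.0334, "ty": -0.0009, "tz": 0, "wx": 0, "wy": 0, "wz": 0}, {"tx": -0.0334, "ty": -0.0009, "tz": 0, "wx": 0, "wy": 0, "wz": 0}, {"tx": -0.0334, "ty": -0.0009, "tz": 0, "wx": 0, "wy": 0, "wz": 0}, {"tx": -0.0334, "ty": -0.0009, "tz": 0, "wx": 0, "wy": 0, "wz": 0}, {"tx": 0, "ty": 0, "tz": 0.03, "wx": 0, "wy": 0, "wz": 0}, {"tx": 0, "ty": 0, "tz": 0.035, "wx": 0, "wy": 0, "wz": 0}, {"tx": 0, "ty": 0, "tz": 0.035, "wx": 0, "wy": 0, "wz": 0}, {"tx": 0, "ty": 0, "tz": 0.03, "wx": 0, "wy": 0, "wz": 0}, {"tx": 0, "ty": 0, "tz": 0.02, "wx": 0, "wy": 0, "wz": 0}, {"tx": 0, "ty": 0, "tz": 0.01, "wx": 0, "wy": 0, "wz": 0}, {"tx": 0, "ty": 0, "tz": 0, "wx": 0, "wy": 0, "wz": 0}, {"tx": 0, "ty": 0, "tz": 0, "wx": 0, "wy": 0, "wz": 0}]}}

```text
t: 10.95
tcp_pos: [0.4584, -0.3035, 0.0187]
orientation: [-2.219, -2.222, 0.0]
wrist_force: [-0.0, -0.4, -0.6]
grip_width: 0.107
```

Call:
{"method": "move_arm", "body": {"plan": [{"tx": 0, "ty": 0, "tz": 0, "wx": 0, "wy": 0, "wz": 0}, {"tx": 0, "ty": 0, "tz": 0, "wx": 0, "wy": 0, "wz": 0}, {"tx": 0, "ty": 0, "tz": 0, "wx": 0, "wy": 0, "wz": 0}, {"tx": 0, "ty": 0, "tz": -0.04, "wx": 0, "wy": 0, "wz": 0}, {"tx": 0, "ty": 0, "tz": -0.04, "wx": 0, "wy": 0, "wz": 0}, {"tx": 0, "ty": 0, "tz": -0.04, "wx": 0, "wy": 0, "wz": 0}, {"tx": 0, "ty": 0, "tz": -0.04, "wx": 0, "wy": 0, "wz": 0}, {"tx": 0, "ty": 0, "tz": -0.04, "wx": 0, "wy": 0, "wz": 0}, {"tx": 0, "ty": 0, "tz": 0, "wx": 0, "wy": 0, "wz": 0}], "jaw": -0.3}}

```text
t: 11.7
tcp_pos: [0.4633, -0.3066, 0.228]
orientation: [2.211, 2.211, 0.003]
wrist_force: [1.6, -1.0, 0.5]
grip_width: 0.345
```

Run:
```python
from h import *
o,im=snap('wrist','w6.png'); print(o['tcp_pos'].round(4),o['orientation'].round(3),o['grip_width'])
b=im[:,:,::-1].astype(int)
m=(np.arange(420)[:,None]>60)&(np.arange(420)[:,None]<260)&(abs(np.arange(560)-283)<130)
br=(b[:,:,2]-b[:,:,0]>35)&m
print('pin',obj('wrist',br&(b[:,:,1]>150),.012,o)); print('bar',obj('wrist',(b.max(2)<60)&m,.01,o))
```

```text
[ 0.4633 -0.3066  0.228 ] [2.211 2.211 0.003] 0.3453991214960515
pin (array([276., 174.]), array([ 457.4, -306.2]), array([60. , 10.9]), 89.9)
bar (array([301., 140.]), array([ 472.6, -294.1]), array([232.9, 305.9]), 88.5)
```

Call:
{"method": "move_arm", "body": {"plan": [{"tx": 0.04, "ty": 0, "tz": -0.01, "wx": 0, "wy": 0, "wz": 0}, {"tx": 0.04, "ty": 0, "tz": -0.01, "wx": 0, "wy": 0, "wz": 0}, {"tx": 0.04, "ty": 0, "tz": -0.01, "wx": 0, "wy": 0, "wz": 0}, {"tx": 0.04, "ty": 0, "tz": -0.01, "wx": 0, "wy": 0, "wz": 0}, {"tx": 0.04, "ty": 0, "tz": -0.01, "wx": 0, "wy": 0, "wz": 0}, {"tx": 0.04, "ty": 0, "tz": -0.01, "wx": 0, "wy": 0, "wz": 0}, {"tx": 0.04, "ty": 0, "tz": 0, "wx": 0, "wy": 0, "wz": 0}, {"tx": 0.04, "ty": 0, "tz": 0, "wx": 0, "wy": 0, "wz": 0}, {"tx": 0.04, "ty": 0, "tz": 0, "wx": 0, "wy": 0, "wz": 0}, {"tx": 0.04, "ty": 0, "tz": 0, "wx": 0, "wy": 0, "wz": 0}, {"tx": 0.04, "ty": 0, "tz": 0, "wx": 0, "wy": 0, "wz": 0}, {"tx": 0.04, "ty": 0, "tz": 0, "wx": 0, "wy": 0, "wz": 0}, {"tx": 0.04, "ty": 0.02, "tz": 0, "wx": 0, "wy": 0, "wz": 0}, {"tx": 0.02, "ty": 0.035, "tz": 0, "wx": 0, "wy": 0, "wz": 0}, {"tx": 0.01, "ty": 0.035, "tz": 0, "wx": 0, "wy": 0, "wz": 0}, {"tx": 0, "ty": 0, "tz": 0, "wx": 0, "wy": 0, "wz": 0}, {"tx": 0, "ty": 0, "tz": 0, "wx": 0, "wy": 0, "wz": 0}, {"tx": 0, "ty": 0, "tz": 0, "wx": 0, "wy": 0, "wz": 0}], "jaw": 1}}

```text
t: 13.25
tcp_pos: [0.5468, 0.2424, 0.2782]
orientation: [-2.22, -2.221, 0.003]
wrist_force: [-1.1, 1.1, -0.0]
grip_width: 1.0
```

Run:
```python
from h import *
o,im=snap('wrist','w7.png'); print(o['tcp_pos'].round(4),o['orientation'].round(3),o['t'],o['grip_width'],o['qpos'].round(2)); np.save('w7.npy',np.r_[o['tcp_pos'],o['orientation']])
```

```text
[0.5468 0.2424 0.2782] [-2.22  -2.221  0.003] 13.25 0.9996422203513535 [ 0.13  0.48 -0.82  1.65  0.37  1.18 -0.78]
```

View pics/w7.png

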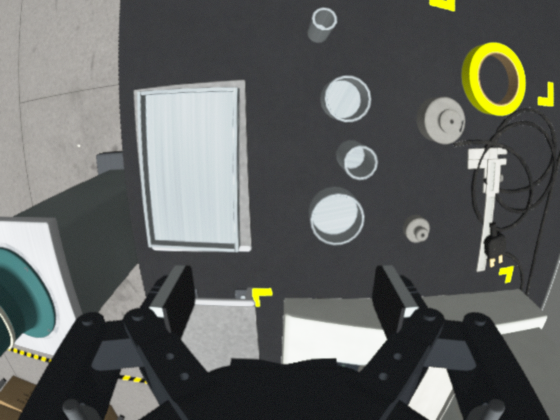

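```bash
cat >> h.py <<'E'
from scipy.optimize import least_squares
CUP=dict(a=(.034,.036),b=(.0265,.048),c=(.0195,.060),d=(.013,.072))
def cup(im,o,k,uv,z0=0,thr=80,name='wrist',dbg=False):
    """rim circle (known radius, height) from the far half of the blob's outline; im is BGR"""
    r,h=CUP[k]; g=im.max(2); m=(g>thr).astype('uint8'); m=cv2.morphologyEx(m,cv2.MORPH_CLOSE,np.ones((3,3)))
    cs=cv2.findContours(m,cv2.RETR_EXTERNAL,cv2.CHAIN_APPROX_NONE)[0]
    c=min((c for c in cs if cv2.contourArea(c)>60),key=lambda c:abs(cv2.pointPolygonTest(c,uv,True)) if cv2.pointPolygonTest(c,uv,True)<0 else 0)
    hull=c.reshape(-1,2); z=z0+h
    P=np.array([onz(name,u,v,z,o)[:2] for u,v in hull]); C=ray(name,*uv,o)[0][:2]
    q=P.mean(0)
    for _ in range(6):
        n=(q-C)/np.linalg.norm(q-C); S=P[(P-q)@n>0.2*r]
        f=least_squares(lambda p:np.hypot(*(S-p).T)-r,q,loss='soft_l1',f_scale=.001); q=f.x
    return q.round(4),(np.sqrt((f.fun**2).mean())*1000).round(2),len(S)
E
python3 - <<'E'
from h import *
o,im=load('w7')
for k,uv in dict(a=(339,216),b=(346,98),c=(360,160),d=(323,20)).items(): print(k,cup(im,o,k,uv))
for n,u,v,z in [('tray TL',136,91,.083),('TR',242,87,.083),('BR',242,247,.083),('BL',151,246,.083),('deck BR',251,250,.06),('deck TR',244,82,.06)]: print(n,onz('wrist',u,v,z,o).round(4))
E
```

```text
a (array([0.6133, 0.1817]), np.float64(0.38), 64)
b (array([0.6181, 0.3301]), np.float64(0.39), 57)
c (array([0.6326, 0.2588]), np.float64(0.41), 43)
d (array([0.5881, 0.4151]), np.float64(0.32), 31)
tray TL [0.3894 0.3436 0.083 ]
TR [0.5048 0.3398 0.083 ]
BR [0.4997 0.1671 0.083 ]
BL [0.3895 0.1655 0.083 ]
deck BR [0.5072 0.1524 0.06  ]
deck TR [0.504  0.3465 0.06  ]
```

Call:
{"method": "move_arm", "body": {"plan": [{"tx": -0.0202, "ty": 0.0222, "tz": 0.02, "wx": 0, "wy": 0, "wz": 0}, {"tx": -0.0202, "ty": 0.0222, "tz": 0.03, "wx": 0, "wy": 0, "wz": 0}, {"tx": -0.0202, "ty": 0.0222, "tz": 0.04, "wx": 0, "wy": 0, "wz": 0}, {"tx": 0, "ty": 0, "tz": 0.04, "wx": 0, "wy": 0, "wz": 0}, {"tx": 0, "ty": 0, "tz": 0.03, "wx": 0, "wy": 0, "wz": 0}, {"tx": 0, "ty": 0, "tz": 0.02, "wx": 0, "wy": 0, "wz": 0}, {"tx": 0, "ty": 0, "tz": 0, "wx": 0, "wy": 0, "wz": 0}, {"tx": 0, "ty": 0, "tz": 0, "wx": 0, "wy": 0, "wz": 0}, {"tx": 0, "ty": 0, "tz": 0, "wx": 0, "wy": 0, "wz": 0}]}}

```text
t: 14.05
tcp_pos: [0.611, 0.1861, 0.1089]
orientation: [2.22, 2.221, 0.004]
wrist_force: [-0.2, 0.3, 0.4]
grip_width: 1.001
```

Run:
```python
from h import *
o,im=snap('wrist','w8.png'); print(o['tcp_pos'].round(4),o['orientation'].round(3),o['t']); np.save('w8.npy',np.r_[o['tcp_pos'],o['orientation']])
uv=proj('wrist',(.6133,.1817,.036),o); print(uv); im=im[:,:,::-1]
try: print(cup(im,o,'a',tuple(uv)))
except Exception as e: print(e)
```

```text
[0.611  0.1861 0.1089] [2.22  2.221 0.004] 14.05
[286.79500096 229.28828293]
(array([0.6135, 0.1822]), np.float64(0.34), 114)
```

Call:
{"method": "move_arm", "body": {"plan": [{"tx": -0.004, "ty": 0.0025, "tz": 0.02, "wx": 0, "wy": 0, "wz": 0}, {"tx": 0, "ty": 0, "tz": 0.02, "wx": 0, "wy": 0, "wz": 0}, {"tx": 0, "ty": 0, "tz": 0.02, "wx": 0, "wy": 0, "wz": 0}, {"tx": 0, "ty": 0, "tz": 0.015, "wx": 0, "wy": 0, "wz": 0}, {"tx": 0, "ty": 0, "tz": 0.01, "wx": 0, "wy": 0, "wz": 0}, {"tx": 0, "ty": 0, "tz": 0.006, "wx": 0, "wy": 0, "wz": 0}, {"tx": 0, "ty": 0, "tz": 0, "wx": 0, "wy": 0, "wz": 0}, {"tx": 0, "ty": 0, "tz": 0, "wx": 0, "wy": 0, "wz": 0}]}}

```text
t: 14.77
tcp_pos: [0.6133, 0.1821, 0.0165]
orientation: [2.221, 2.222, 0.002]
wrist_force: [0.2, 0.8, 1.5]
grip_width: 1.001
```

Call:
{"method": "move_arm", "body": {"plan": [{"tx": 0, "ty": 0, "tz": 0, "wx": 0, "wy": 0, "wz": 0}, {"tx": 0, "ty": 0, "tz": 0, "wx": 0, "wy": 0, "wz": 0}, {"tx": 0, "ty": 0, "tz": 0, "wx": 0, "wy": 0, "wz": 0}, {"tx": 0, "ty": 0, "tz": 0, "wx": 0, "wy": 0, "wz": 0}, {"tx": 0, "ty": 0, "tz": 0, "wx": 0, "wy": 0, "wz": 0}], "jaw": -1, "grip_force": 50}}

```text
t: 15.18
tcp_pos: [0.6138, 0.1821, 0.0175]
orientation: [2.221, 2.22, 0.003]
wrist_force: [-0.8, -0.3, 5.5]
grip_width: 0.774
```

Call:
{"method": "move_arm", "body": {"plan": [{"tx": 0, "ty": 0, "tz": -0.02, "wx": 0, "wy": 0, "wz": 0}, {"tx": 0, "ty": 0, "tz": -0.03, "wx": 0, "wy": 0, "wz": 0}, {"tx": 0, "ty": 0, "tz": -0.035, "wx": 0, "wy": 0, "wz": 0}, {"tx": 0, "ty": 0, "tz": -0.035, "wx": 0, "wy": 0, "wz": 0}, {"tx": 0, "ty": 0, "tz": -0.035, "wx": 0, "wy": 0, "wz": 0}, {"tx": 0, "ty": 0, "tz": -0.005, "wx": 0, "wy": 0, "wz": 0}, {"tx": 0.012, "ty": -0.028, "tz": 0, "wx": 0, "wy": 0, "wz": 0}, {"tx": 0.012, "ty": -0.028, "tz": 0, "wx": 0, "wy": 0, "wz": 0}, {"tx": 0.012, "ty": -0.028, "tz": 0, "wx": 0, "wy": 0, "wz": 0}, {"tx": 0.012, "ty": -0.028, "tz": 0, "wx": 0, "wy": 0, "wz": 0}, {"tx": 0.012, "ty": -0.028, "tz": 0, "wx": 0, "wy": 0, "wz": 0}, {"tx": 0.012, "ty": -0.028, "tz": 0, "wx": 0, "wy": 0, "wz": 0}]}}

```text
t: 16.18
tcp_pos: [0.4432, 0.2537, 0.1756]
orientation: [2.221, 2.221, -0.0]
wrist_force: [-0.6, 0.5, -1.1]
grip_width: 0.772
```

Call:
{"method": "move_arm", "body": {"plan": [{"tx": 0, "ty": 0, "tz": 0, "wx": 0, "wy": 0, "wz": -6}, {"tx": 0, "ty": 0, "tz": 0, "wx": 0, "wy": 0, "wz": -6}, {"tx": 0, "ty": 0, "tz": 0, "wx": 0, "wy": 0, "wz": -6}, {"tx": 0, "ty": 0, "tz": 0, "wx": 0, "wy": 0, "wz": -6}, {"tx": 0, "ty": 0, "tz": 0, "wx": 0, "wy": 0, "wz": -6}, {"tx": 0, "ty": 0, "tz": 0, "wx": 0, "wy": 0, "wz": -6}, {"tx": 0, "ty": 0, "tz": 0, "wx": 0, "wy": 0, "wz": -6}, {"tx": 0, "ty": 0, "tz": 0, "wx": 0, "wy": 0, "wz": -6}, {"tx": 0, "ty": 0, "tz": 0, "wx": 0, "wy": 0, "wz": -6}, {"tx": 0, "ty": 0, "tz": 0, "wx": 0, "wy": 0, "wz": -6}, {"tx": 0, "ty": 0, "tz": 0, "wx": 0, "wy": 0, "wz": -6}, {"tx": 0, "ty": 0, "tz": 0, "wx": 0, "wy": 0, "wz": -6}, {"tx": 0, "ty": 0, "tz": 0, "wx": 0, "wy": 0, "wz": -6}, {"tx": 0, "ty": 0, "tz": 0, "wx": 0, "wy": 0, "wz": -6}, {"tx": 0, "ty": 0, "tz": 0, "wx": 0, "wy": 0, "wz": -6}, {"tx": 0, "ty": 0, "tz": 0, "wx": 0, "wy": 0, "wz": 0}, {"tx": 0, "ty": 0, "tz": 0, "wx": 0, "wy": 0, "wz": 0}]}}

```text
t: 17.6
tcp_pos: [0.4447, 0.2534, 0.1755]
orientation: [-0.005, -3.141, -0.0]
wrist_force: [-0.1, 0.0, -0.9]
grip_width: 0.776
```

Run:
```python
from h import *
o,im=snap('wrist','w9.png'); print(o['tcp_pos'].round(4),o['orientation'].round(3),o['t'],o['grip_width'],o['qpos'].round(2)); np.save('w9.npy',np.r_[o['tcp_pos'],o['orientation']])
```

```text
[0.4447 0.2534 0.1755] [-0.005 -3.141 -0.   ] 17.6 0.7760705915697641 [ 0.3   0.64 -1.17  1.94  0.69  1.04  0.39]
```

View pics/w9.png

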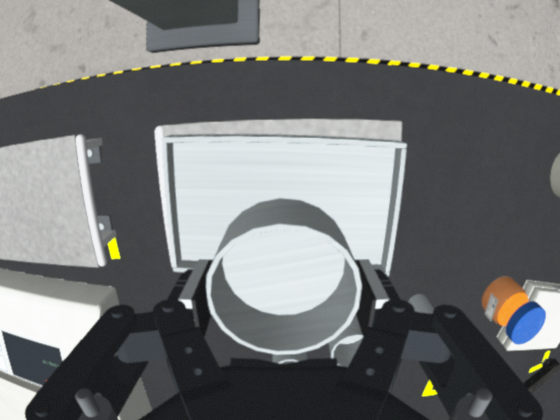

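Run:
```python
from h import *
o,im=load('w9')
g=im.max(2).astype(int)
for v in (170,200,230,250): print(v,'L',g[v,158:192].tolist(),'R',g[v,376:412].tolist())
for v in (170,200,230): print([onz('wrist',u,v,.083,o)[:2].round(4) for u in (166,178,395,403)])
print([g[128:160,u].tolist() for u in (250,300,350)])
```

```text
170 L [217, 241, 245, 246, 245, 240, 233, 229, 221, 183, 128, 95, 90, 91, 93, 122, 178, 221, 228, 228, 229, 227, 228, 229, 228, 229, 229, 228, 229, 230, 229, 230, 230, 228] R [237, 237, 236, 236, 236, 236, 237, 236, 237, 237, 237, 236, 237, 237, 236, 237, 226, 166, 124, 120, 122, 123, 131, 173, 221, 230, 227, 215, 157, 96, 73, 72, 73, 74, 73, 72]
200 L [73, 74, 89, 164, 236, 244, 245, 243, 235, 231, 226, 196, 132, 96, 91, 91, 92, 119, 184, 225, 232, 233, 232, 232, 233, 232, 232, 232, 232, 232, 231, 231, 232, 232] R [241, 240, 241, 241, 240, 240, 241, 241, 241, 241, 241, 241, 238, 215, 149, 124, 124, 122, 124, 152, 215, 229, 231, 225, 183, 114, 75, 71, 70, 72, 70, 68, 70, 68, 72, 69]
230 L [72, 72, 73, 74, 73, 74, 102, 169, 228, 241, 241, 237, 233, 226, 183, 123, 94, 92, 91, 104, 156, 220, 230, 231, 231, 232, 231, 232, 231, 231, 231, 231, 231, 230] R [235, 235, 235, 236, 235, 234, 235, 236, 232, 212, 156, 126, 123, 125, 128, 157, 212, 230, 233, 226, 170, 100, 71, 71, 68, 70, 73, 72, 69, 70, 72, 72, 73, 71, 72, 70]
250 L [72, 71, 74, 72, 71, 72, 72, 73, 74, 87, 148, 218, 237, 237, 236,
[... 347 characters left out ...]
, 0.3416])]
[array([0.4326, 0.1638]), array([0.4327, 0.1736]), array([0.4331, 0.3372]), array([0.4331, 0.3438])]
[array([0.4571, 0.1607]), array([0.457 , 0.1709]), array([0.4576, 0.34  ]), array([0.4577, 0.3468])]
[[194, 194, 195, 197, 193, 177, 151, 134, 169, 219, 229, 230, 228, 222, 214, 226, 231, 232, 233, 235, 235, 235, 233, 231, 230, 230, 231, 231, 230, 230, 231, 230], [201, 203, 200, 202, 202, 202, 192, 150, 125, 165, 223, 231, 231, 228, 220, 220, 231, 234, 236, 234, 235, 236, 236, 236, 233, 231, 231, 232, 233, 231, 232, 232], [201, 198, 199, 200, 200, 202, 204, 205, 193, 161, 134, 178, 226, 233, 232, 228, 226, 229, 235, 236, 236, 236, 236, 234, 237, 238, 235, 232, 232, 232, 233, 233]]
```

Call:
{"method": "move_arm", "body": {"plan": [{"tx": 0, "ty": -0.0015, "tz": 0.02, "wx": 0, "wy": 0, "wz": 0}, {"tx": 0, "ty": 0, "tz": 0.02, "wx": 0, "wy": 0, "wz": 0}, {"tx": 0, "ty": 0, "tz": 0.02, "wx": 0, "wy": 0, "wz": 0}, {"tx": 0, "ty": 0, "tz": 0.015, "wx": 0, "wy": 0, "wz": 0}, {"tx": 0, "ty": 0, "tz": 0.01, "wx": 0, "wy": 0, "wz": 0}, {"tx": 0, "ty": 0, "tz": 0.005, "wx": 0, "wy": 0, "wz": 0}, {"tx": 0, "ty": 0, "tz": 0, "wx": 0, "wy": 0, "wz": 0}, {"tx": 0, "ty": 0, "tz": 0, "wx": 0, "wy": 0, "wz": 0}]}}

```text
t: 18.32
tcp_pos: [0.4451, 0.2526, 0.0863]
orientation: [0.0, 3.141, 0.001]
wrist_force: [-0.6, 0.0, -1.6]
grip_width: 0.777
```

Call:
{"method": "move_arm", "body": {"plan": [{"tx": 0, "ty": 0, "tz": 0.001, "wx": 0, "wy": 0, "wz": 0}, {"tx": 0, "ty": 0, "tz": 0, "wx": 0, "wy": 0, "wz": 0}, {"tx": 0, "ty": 0, "tz": 0, "wx": 0, "wy": 0, "wz": 0}, {"tx": 0, "ty": 0, "tz": 0, "wx": 0, "wy": 0, "wz": 0}, {"tx": 0, "ty": 0, "tz": -0.02, "wx": 0, "wy": 0, "wz": 0}, {"tx": 0, "ty": 0, "tz": -0.035, "wx": 0, "wy": 0, "wz": 0}, {"tx": 0, "ty": 0, "tz": -0.04, "wx": 0, "wy": 0, "wz": 0}, {"tx": 0, "ty": 0, "tz": -0.04, "wx": 0, "wy": 0, "wz": 0}, {"tx": 0, "ty": 0, "tz": -0.04, "wx": 0, "wy": 0, "wz": 0}, {"tx": 0, "ty": 0, "tz": 0, "wx": 0, "wy": 0, "wz": 6}, {"tx": 0, "ty": 0, "tz": 0, "wx": 0, "wy": 0, "wz": 6}, {"tx": 0, "ty": 0, "tz": 0, "wx": 0, "wy": 0, "wz": 6}, {"tx": 0, "ty": 0, "tz": 0, "wx": 0, "wy": 0, "wz": 6}, {"tx": 0, "ty": 0, "tz": 0, "wx": 0, "wy": 0, "wz": 6}, {"tx": 0, "ty": 0, "tz": 0, "wx": 0, "wy": 0, "wz": 6}, {"tx": 0, "ty": 0, "tz": 0, "wx": 0, "wy": 0, "wz": 6}, {"tx": 0, "ty": 0, "tz": 0, "wx": 0, "wy": 0, "wz": 6}, {"tx": 0, "ty": 0, "tz": 0, "wx": 0, "wy": 0, "wz": 6}, {"tx": 0, "ty": 0, "tz": 0, "wx": 0, "wy": 0, "wz": 6}, {"tx": 0, "ty": 0, "tz": 0, "wx": 0, "wy": 0, "wz": 6}], "jaw": 1}}

```text
t: 19.98
tcp_pos: [0.4447, 0.2522, 0.26]
orientation: [1.717, 2.63, 0.0]
wrist_force: [-0.5, -0.2, -0.2]
grip_width: 0.996
```

Call:
{"method": "move_arm", "body": {"plan": [{"tx": 0, "ty": 0, "tz": 0, "wx": 0, "wy": 0, "wz": 6}, {"tx": 0, "ty": 0, "tz": 0, "wx": 0, "wy": 0, "wz": 6}, {"tx": 0, "ty": 0, "tz": 0, "wx": 0, "wy": 0, "wz": 6}, {"tx": 0, "ty": 0, "tz": 0, "wx": 0, "wy": 0, "wz": 6}, {"tx": 0.01, "ty": 0.03, "tz": 0, "wx": 0, "wy": 0, "wz": 0}, {"tx": 0.01, "ty": 0.03, "tz": 0, "wx": 0, "wy": 0, "wz": 0}, {"tx": 0.01, "ty": 0.03, "tz": 0, "wx": 0, "wy": 0, "wz": 0}, {"tx": 0, "ty": 0, "tz": 0, "wx": 0, "wy": 0, "wz": 0}, {"tx": 0, "ty": 0, "tz": 0, "wx": 0, "wy": 0, "wz": 0}], "jaw": 0.6}}

```text
t: 20.73
tcp_pos: [0.5354, 0.2825, 0.2591]
orientation: [-2.221, -2.22, 0.001]
wrist_force: [-0.5, 0.2, 0.0]
grip_width: 0.8
```

Run:
```python
from h import *
o,im=snap('wrist','w10.png'); print(o['tcp_pos'].round(4),o['orientation'].round(3),o['t'],o['grip_width'],o['qpos'].round(2)); np.save('w10.npy',np.r_[o['tcp_pos'],o['orientation']])
im=im[:,:,::-1]
for k,p in dict(b=(.6181,.3301,.048),c=(.6326,.2588,.06),d=(.5881,.4151,.072)).items():
    uv=proj('wrist',p,o); print(k,uv.round(0),cup(im,o,k,tuple(uv)))
```

```text
[0.5354 0.2825 0.2591] [-2.221e+00 -2.220e+00  1.000e-03] 20.7333 0.7999997986138697 [ 0.07  0.52 -0.84  1.66  0.42  1.15 -0.88]
b [361. 136.] (array([0.6183, 0.3299]), np.float64(0.41), 59)
c [372. 202.] (array([0.6324, 0.2583]), np.float64(0.45), 44)
d [338.  52.] (array([0.5881, 0.4156]), np.float64(0.37), 33)
```

View pics/w10.png

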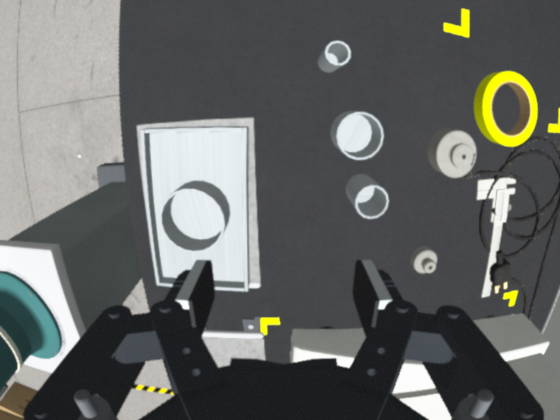

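Call:
{"method": "move_arm", "body": {"plan": [{"tx": 0.0158, "ty": 0.0277, "tz": 0, "wx": 0, "wy": 0, "wz": 0}, {"tx": 0.0158, "ty": 0.0277, "tz": 0.01, "wx": 0, "wy": 0, "wz": 0}, {"tx": 0.0158, "ty": 0.0277, "tz": 0.02, "wx": 0, "wy": 0, "wz": 0}, {"tx": 0, "ty": 0, "tz": 0.03, "wx": 0, "wy": 0, "wz": 0}, {"tx": 0, "ty": 0, "tz": 0.03, "wx": 0, "wy": 0, "wz": 0}, {"tx": 0, "ty": 0, "tz": 0.03, "wx": 0, "wy": 0, "wz": 0}, {"tx": 0, "ty": 0, "tz": 0.03, "wx": 0, "wy": 0, "wz": 0}, {"tx": 0, "ty": 0, "tz": 0.03, "wx": 0, "wy": 0, "wz": 0}, {"tx": 0, "ty": 0, "tz": 0.02, "wx": 0, "wy": 0, "wz": 0}, {"tx": 0, "ty": 0, "tz": 0.013, "wx": 0, "wy": 0, "wz": 0}, {"tx": 0, "ty": 0, "tz": 0.006, "wx": 0, "wy": 0, "wz": 0}, {"tx": 0, "ty": 0, "tz": 0, "wx": 0, "wy": 0, "wz": 0}, {"tx": 0, "ty": 0, "tz": 0, "wx": 0, "wy": 0, "wz": 0}]}}

```text
t: 21.87
tcp_pos: [0.6183, 0.33, 0.0422]
orientation: [2.221, 2.221, 0.003]
wrist_force: [0.1, 0.5, 0.4]
grip_width: 0.8
```

Call:
{"method": "move_arm", "body": {"plan": [{"tx": 0, "ty": 0, "tz": 0.002, "wx": 0, "wy": 0, "wz": 0}, {"tx": 0, "ty": 0, "tz": 0, "wx": 0, "wy": 0, "wz": 0}, {"tx": 0, "ty": 0, "tz": 0, "wx": 0, "wy": 0, "wz": 0}, {"tx": 0, "ty": 0, "tz": 0, "wx": 0, "wy": 0, "wz": 0}, {"tx": 0, "ty": 0, "tz": 0, "wx": 0, "wy": 0, "wz": 0}, {"tx": 0, "ty": 0, "tz": -0.02, "wx": 0, "wy": 0, "wz": 0}, {"tx": 0, "ty": 0, "tz": -0.03, "wx": 0, "wy": 0, "wz": 0}, {"tx": 0, "ty": 0, "tz": -0.035, "wx": 0, "wy": 0, "wz": 0}, {"tx": 0, "ty": 0, "tz": -0.035, "wx": 0, "wy": 0, "wz": 0}, {"tx": 0, "ty": 0, "tz": -0.03, "wx": 0, "wy": 0, "wz": 0}, {"tx": -0.013, "ty": -0.0289, "tz": 0, "wx": 0, "wy": 0, "wz": 0}, {"tx": -0.013, "ty": -0.0289, "tz": 0, "wx": 0, "wy": 0, "wz": 0}, {"tx": -0.013, "ty": -0.0289, "tz": 0, "wx": 0, "wy": 0, "wz": 0}, {"tx": -0.013, "ty": -0.0289, "tz": 0, "wx": 0, "wy": 0, "wz": 0}, {"tx": -0.013, "ty": -0.0289, "tz": 0, "wx": 0, "wy": 0, "wz": 0}, {"tx": -0.013, "ty": -0.0289, "tz": 0, "wx": 0, "wy": 0, "wz": 0}, {"tx": 0, "ty": 0, "tz": 0, "wx": 0, "wy": 0, "wz": 0}, {"tx": 0, "ty": 0, "tz": 0, "wx": 0, "wy": 0, "wz": 0}], "jaw": -1, "grip_force": 40}}

```text
t: 23.37
tcp_pos: [0.4437, 0.2507, 0.1894]
orientation: [2.219, 2.221, 0.0]
wrist_force: [1.4, 0.3, -0.8]
grip_width: 0.6
```

Run:
```python
from h import *
o,im=snap('wrist','w11.png'); print(o['tcp_pos'].round(4),o['orientation'].round(3),o['grip_width']); np.save('w11.npy',np.r_[o['tcp_pos'],o['orientation']])
for p in [(.445,.2522,.103)]: print(proj('wrist',p,o))
cv2.imwrite('pics/w11c.png',cv2.resize(im[120:420,120:460,::-1],None,fx=1.7,fy=1.7))
```

```text
[0.4437 0.2507 0.1894] [2.219 2.221 0.   ] 0.6004431357458234
[285.35177399 214.49181867]
```

View pics/w11c.png

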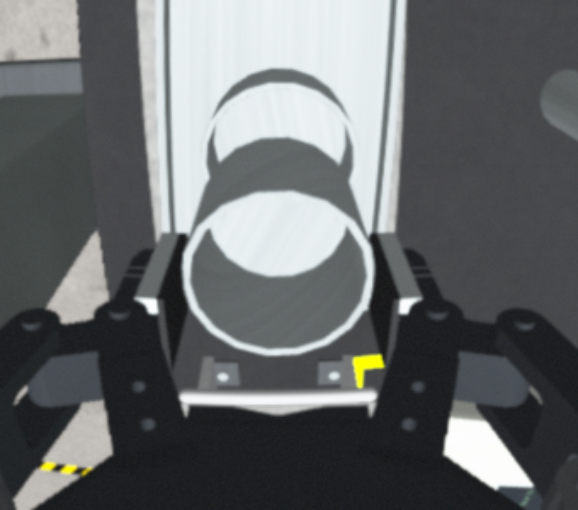

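Run:
```python
from h import *
o,im=load('w11'); t=o['tcp_pos']
print('b',onz('wrist',283.8,280.3,t[2]+.008,o).round(4),'tcp',t.round(4))
print('a far edge v pred',proj('wrist',(.445,.2522+.034,.103),o), [onz('wrist',284.7,120+v/1.7,.103,o).round(4) for v in (80,83,86)],'a L/R', [onz('wrist',120+u/1.7,120+v/1.7,.103,o).round(4) for u,v in ((207,140),(354,140))])
```

```text
b [0.4437 0.2542 0.1974] tcp [0.4437 0.2507 0.1894]
a far edge v pred [285.48653741 167.82400543] [array([0.4445, 0.2867, 0.103 ]), array([0.4445, 0.2855, 0.103 ]), array([0.4445, 0.2843, 0.103 ])] a L/R [array([0.4139, 0.2613, 0.103 ]), array([0.4756, 0.2614, 0.103 ])]
```

Run:
```python
from h import *
o,im=load('w11'); t=o['tcp_pos']
for v in (188,191,194): print(onz('wrist',283.8,120+v/1.7,t[2]+.008,o)[1]-.0265)
for v in (350,353,356): print(onz('wrist',283.8,120+v/1.7,t[2]+.008,o)[1]+.0265)
```

```text
0.25176145218836365
0.25096436066397215
0.2501636762311704
0.2543327102032516
0.25319923856727183
0.25205565368188326
```

Call:
{"method": "move_arm", "body": {"plan": [{"tx": 0.0005, "ty": 0.0012, "tz": 0.02, "wx": 0, "wy": 0, "wz": 0}, {"tx": 0, "ty": 0, "tz": 0.015, "wx": 0, "wy": 0, "wz": 0}, {"tx": 0, "ty": 0, "tz": 0.015, "wx": 0, "wy": 0, "wz": 0}, {"tx": 0, "ty": 0, "tz": 0.015, "wx": 0, "wy": 0, "wz": 0}, {"tx": 0, "ty": 0, "tz": 0.01, "wx": 0, "wy": 0, "wz": 0}, {"tx": 0, "ty": 0, "tz": 0, "wx": 0, "wy": 0, "wz": 0}, {"tx": 0, "ty": 0, "tz": 0, "wx": 0, "wy": 0, "wz": 0}]}}

```text
t: 24.0
tcp_pos: [0.4465, 0.2528, 0.1136]
orientation: [-2.221, -2.221, -0.001]
wrist_force: [-0.5, -0.4, -0.3]
grip_width: 0.6
```

Call:
{"method": "move_arm", "body": {"plan": [{"tx": 0, "ty": 0, "tz": 0, "wx": 0, "wy": 0, "wz": 0}, {"tx": 0, "ty": 0, "tz": 0, "wx": 0, "wy": 0, "wz": 0}, {"tx": 0, "ty": 0, "tz": 0, "wx": 0, "wy": 0, "wz": 0}, {"tx": 0, "ty": 0, "tz": -0.015, "wx": 0, "wy": 0, "wz": 0}, {"tx": 0, "ty": 0, "tz": -0.03, "wx": 0, "wy": 0, "wz": 0}, {"tx": 0, "ty": 0, "tz": -0.035, "wx": 0, "wy": 0, "wz": 0}, {"tx": 0, "ty": 0, "tz": -0.035, "wx": 0, "wy": 0, "wz": 0}, {"tx": 0, "ty": 0.03, "tz": -0.02, "wx": 0, "wy": 0, "wz": 0}, {"tx": 0, "ty": 0.035, "tz": 0, "wx": 0, "wy": 0, "wz": 0}, {"tx": 0, "ty": 0.035, "tz": 0, "wx": 0, "wy": 0, "wz": 0}, {"tx": 0, "ty": 0.02, "tz": 0, "wx": 0, "wy": 0, "wz": 0}, {"tx": 0, "ty": 0, "tz": 0, "wx": 0, "wy": 0, "wz": 0}, {"tx": 0, "ty": 0, "tz": 0, "wx": 0, "wy": 0, "wz": 0}], "jaw": 0.4}}

```text
t: 25.08
tcp_pos: [0.5661, 0.2518, 0.2483]
orientation: [-2.222, -2.219, 0.001]
wrist_force: [-0.7, 0.2, -0.1]
grip_width: 0.702
```

Run:
```python
from h import *
o,im=snap('wrist','w12.png'); print(o['tcp_pos'].round(4),o['orientation'].round(3),o['t'],o['grip_width']); np.save('w12.npy',np.r_[o['tcp_pos'],o['orientation']])
im=im[:,:,::-1]
for k,p in dict(c=(.6324,.2583,.06),d=(.5881,.4151,.072)).items():
    uv=proj('wrist',p,o); print(k,uv.round(0),cup(im,o,k,tuple(uv)))
```

```text
[0.5661 0.2518 0.2483] [-2.222e+00 -2.219e+00  1.000e-03] 25.0833 0.701726321126043
c [348. 177.] (array([0.6323, 0.2589]), np.float64(0.4), 47)
d [307.  19.] (array([0.5879, 0.4155]), np.float64(0.36), 33)
```

Call:
{"method": "move_arm", "body": {"plan": [{"tx": 0.0023, "ty": 0.022, "tz": 0, "wx": 0, "wy": 0, "wz": 0}, {"tx": 0.0023, "ty": 0.022, "tz": 0.01, "wx": 0, "wy": 0, "wz": 0}, {"tx": 0.0023, "ty": 0.0222, "tz": 0.02, "wx": 0, "wy": 0, "wz": 0}, {"tx": 0, "ty": 0, "tz": 0.03, "wx": 0, "wy": 0, "wz": 0}, {"tx": 0, "ty": 0, "tz": 0.03, "wx": 0, "wy": 0, "wz": 0}, {"tx": 0, "ty": 0, "tz": 0.03, "wx": 0, "wy": 0, "wz": 0}, {"tx": 0, "ty": 0, "tz": 0.03, "wx": 0, "wy": 0, "wz": 0}, {"tx": 0, "ty": 0, "tz": 0.025, "wx": 0, "wy": 0, "wz": 0}, {"tx": 0, "ty": 0, "tz": 0.016, "wx": 0, "wy": 0, "wz": 0}, {"tx": 0, "ty": 0, "tz": 0.006, "wx": 0, "wy": 0, "wz": 0}, {"tx": 0, "ty": 0, "tz": 0, "wx": 0, "wy": 0, "wz": 0}, {"tx": 0, "ty": 0, "tz": 0, "wx": 0, "wy": 0, "wz": 0}]}}

```text
t: 26.13
tcp_pos: [0.6323, 0.2597, 0.0532]
orientation: [2.221, 2.222, 0.003]
wrist_force: [1.1, -0.1, 1.1]
grip_width: 0.701
```

Call:
{"method": "move_arm", "body": {"plan": [{"tx": -0.001, "ty": 0, "tz": 0.002, "wx": 0, "wy": 0, "wz": 0}, {"tx": 0, "ty": 0, "tz": 0, "wx": 0, "wy": 0, "wz": 0}, {"tx": 0, "ty": 0, "tz": 0, "wx": 0, "wy": 0, "wz": 0}, {"tx": 0, "ty": 0, "tz": 0, "wx": 0, "wy": 0, "wz": 0}, {"tx": 0, "ty": 0, "tz": 0, "wx": 0, "wy": 0, "wz": 0}, {"tx": 0, "ty": 0, "tz": 0, "wx": 0, "wy": 0, "wz": 0}, {"tx": 0, "ty": 0, "tz": -0.02, "wx": 0, "wy": 0, "wz": 0}, {"tx": 0, "ty": 0, "tz": -0.03, "wx": 0, "wy": 0, "wz": 0}, {"tx": 0, "ty": 0, "tz": -0.035, "wx": 0, "wy": 0, "wz": 0}, {"tx": 0, "ty": 0, "tz": -0.035, "wx": 0, "wy": 0, "wz": 0}, {"tx": 0, "ty": 0, "tz": -0.03, "wx": 0, "wy": 0, "wz": 0}, {"tx": -0.001, "ty": -0.031, "tz": 0, "wx": 0, "wy": 0, "wz": 0}, {"tx": -0.001, "ty": -0.031, "tz": 0, "wx": 0, "wy": 0, "wz": 0}, {"tx": -0.001, "ty": -0.031, "tz": 0, "wx": 0, "wy": 0, "wz": 0}, {"tx": -0.001, "ty": -0.031, "tz": 0, "wx": 0, "wy": 0, "wz": 0}, {"tx": -0.001, "ty": -0.031, "tz": 0, "wx": 0, "wy": 0, "wz": 0}, {"tx": -0.001, "ty": -0.031, "tz": 0, "wx": 0, "wy": 0, "wz": 0}, {"tx": 0, "ty": 0, "tz": 0, "wx": 0, "wy": 0, "wz": 0}, {"tx": 0, "ty": 0, "tz": 0, "wx": 0, "wy": 0, "wz": 0}, {"tx": 0, "ty": 0, "tz": 0, "wx": 0, "wy": 0, "wz": 0}], "jaw": -1, "grip_force": 40}}

```text
t: 27.8
tcp_pos: [0.4468, 0.2518, 0.2003]
orientation: [2.221, 2.22, 0.002]
wrist_force: [0.4, -0.2, -0.6]
grip_width: 0.445
```

Run:
```python
from h import *
o,im=snap('wrist','w13.png'); t=o['tcp_pos'];print(o['tcp_pos'].round(4),o['orientation'].round(3),o['grip_width']); np.save('w13.npy',np.r_[o['tcp_pos'],o['orientation']])
g=cv2.cvtColor(im,cv2.COLOR_RGB2GRAY)
for c,z in [((.446,.2522),.121),((.446,.2522),.103),(t[:2],t[2]+.009)]: print(z,proj('wrist',(*c,z),o).round(1))
cv2.imwrite('pics/w13c.png',cv2.resize(im[100:400,140:440,::-1],None,fx=2,fy=2,interpolation=cv2.INTER_CUBIC))
```

```text
[0.4468 0.2518 0.2003] [2.221e+00 2.220e+00 2.000e-03] 0.44498589324627086
0.121 [282.3 219.4]
0.103 [282.3 211.2]
0.2093497187201815 [283.7 287.9]
```

View pics/w13c.png

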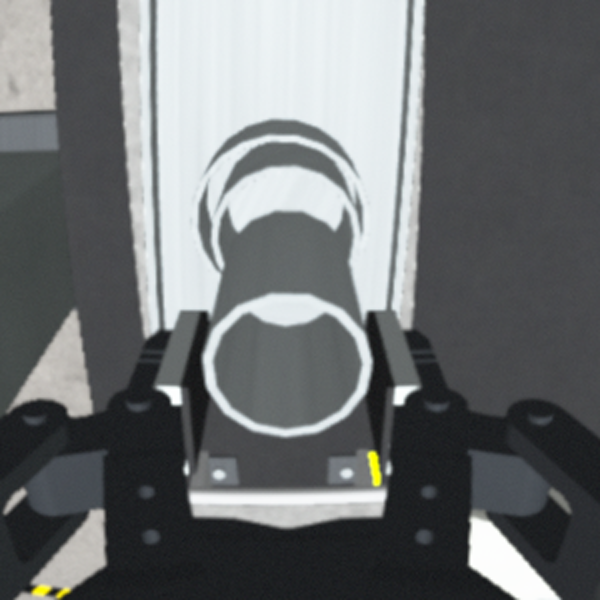

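Run:
```python
from h import *
o,im=load('w13')
cr=lambda p:((proj('wrist',p,o)-[140,100])*2).round(0)
for n,x,y,r,z in [('a',.4455,.252,.034,.103),('b',.4460,.2525,.0265,.121),('a floor in',.4455,.252,.0315,.073)]:
    print(n,'far',cr((x,y+r,z)),'L',cr((x-r,y,z)),'R',cr((x+r,y,z)))
```

```text
a far [283. 134.] L [193. 223.] R [373. 223.]
b far [284. 164.] L [209. 238.] R [360. 238.]
a floor in far [283. 126.] L [209. 200.] R [358. 200.]
```

Call:
{"method": "move_arm", "body": {"plan": [{"tx": 0.0005, "ty": 0, "tz": 0.015, "wx": 0, "wy": 0, "wz": 0}, {"tx": 0, "ty": 0, "tz": 0.015, "wx": 0, "wy": 0, "wz": 0}, {"tx": 0, "ty": 0, "tz": 0.015, "wx": 0, "wy": 0, "wz": 0}, {"tx": 0, "ty": 0, "tz": 0.012, "wx": 0, "wy": 0, "wz": 0}, {"tx": 0, "ty": 0, "tz": 0.008, "wx": 0, "wy": 0, "wz": 0}, {"tx": 0, "ty": 0, "tz": 0.004, "wx": 0, "wy": 0, "wz": 0}, {"tx": 0, "ty": 0, "tz": 0, "wx": 0, "wy": 0, "wz": 0}, {"tx": 0, "ty": 0, "tz": 0, "wx": 0, "wy": 0, "wz": 0}]}}

```text
t: 28.52
tcp_pos: [0.4465, 0.2528, 0.131]
orientation: [2.221, 2.221, 0.001]
wrist_force: [0.5, 0.6, -1.3]
grip_width: 0.447
```

Call:
{"method": "move_arm", "body": {"plan": [{"tx": 0, "ty": 0, "tz": 0, "wx": 0, "wy": 0, "wz": 0}, {"tx": 0, "ty": 0, "tz": 0, "wx": 0, "wy": 0, "wz": 0}, {"tx": 0, "ty": 0, "tz": 0, "wx": 0, "wy": 0, "wz": 0}, {"tx": 0, "ty": 0, "tz": -0.015, "wx": 0, "wy": 0, "wz": 0}, {"tx": 0, "ty": 0, "tz": -0.03, "wx": 0, "wy": 0, "wz": 0}, {"tx": 0, "ty": 0, "tz": -0.035, "wx": 0, "wy": 0, "wz": 0}, {"tx": 0, "ty": 0, "tz": -0.035, "wx": 0, "wy": 0, "wz": 0}, {"tx": 0.02, "ty": 0.03, "tz": -0.02, "wx": 0, "wy": 0, "wz": 0}, {"tx": 0.025, "ty": 0.03, "tz": 0, "wx": 0, "wy": 0, "wz": 0}, {"tx": 0.025, "ty": 0.03, "tz": 0, "wx": 0, "wy": 0, "wz": 0}, {"tx": 0.02, "ty": 0.02, "tz": 0, "wx": 0, "wy": 0, "wz": 0}, {"tx": 0, "ty": 0, "tz": 0, "wx": 0, "wy": 0, "wz": 0}, {"tx": 0, "ty": 0, "tz": 0, "wx": 0, "wy": 0, "wz": 0}], "jaw": 0.15}}

```text
t: 29.6
tcp_pos: [0.5559, 0.3435, 0.2649]
orientation: [-2.219, -2.221, 0.001]
wrist_force: [-0.9, -0.2, 1.0]
grip_width: 0.576
```

Run:
```python
from h import *
o,im=snap('wrist','w14.png'); print(o['tcp_pos'].round(4),o['orientation'].round(3),o['t'],o['grip_width']); np.save('w14.npy',np.r_[o['tcp_pos'],o['orientation']])
im=im[:,:,::-1]
for k,p in dict(d=(.588,.4153,.072)).items():
    uv=proj('wrist',p,o); print(k,uv.round(0),cup(im,o,k,tuple(uv)))
```

```text
[0.5559 0.3435 0.2649] [-2.219e+00 -2.221e+00  1.000e-03] 29.6 0.5757826900033468
d [316. 112.] (array([0.5889, 0.4146]), np.float64(0.32), 33)
```

Call:
{"method": "move_arm", "body": {"plan": [{"tx": 0.0237, "ty": 0.0109, "tz": 0, "wx": 0, "wy": 0, "wz": 0}, {"tx": 0.0237, "ty": 0.0109, "tz": 0.01, "wx": 0, "wy": 0, "wz": 0}, {"tx": 0.0237, "ty": 0.0109, "tz": 0.02, "wx": 0, "wy": 0, "wz": 0}, {"tx": 0, "ty": 0, "tz": 0.03, "wx": 0, "wy": 0, "wz": 0}, {"tx": 0, "ty": 0, "tz": 0.03, "wx": 0, "wy": 0, "wz": 0}, {"tx": 0, "ty": 0, "tz": 0.03, "wx": 0, "wy": 0, "wz": 0}, {"tx": 0, "ty": 0, "tz": 0.03, "wx": 0, "wy": 0, "wz": 0}, {"tx": 0, "ty": 0, "tz": 0.025, "wx": 0, "wy": 0, "wz": 0}, {"tx": 0, "ty": 0, "tz": 0.015, "wx": 0, "wy": 0, "wz": 0}, {"tx": 0, "ty": 0, "tz": 0.01, "wx": 0, "wy": 0, "wz": 0}, {"tx": 0, "ty": 0, "tz": 0, "wx": 0, "wy": 0, "wz": 0}, {"tx": 0, "ty": 0, "tz": 0, "wx": 0, "wy": 0, "wz": 0}]}}

```text
t: 30.65
tcp_pos: [0.5889, 0.4137, 0.0668]
orientation: [-2.222, -2.221, -0.002]
wrist_force: [0.1, 0.2, 0.2]
grip_width: 0.572
```

Call:
{"method": "move_arm", "body": {"plan": [{"tx": 0.001, "ty": 0, "tz": 0.0015, "wx": 0, "wy": 0, "wz": 0}, {"tx": 0, "ty": 0, "tz": 0, "wx": 0, "wy": 0, "wz": 0}, {"tx": 0, "ty": 0, "tz": 0, "wx": 0, "wy": 0, "wz": 0}, {"tx": 0, "ty": 0, "tz": 0, "wx": 0, "wy": 0, "wz": 0}, {"tx": 0, "ty": 0, "tz": 0, "wx": 0, "wy": 0, "wz": 0}, {"tx": 0, "ty": 0, "tz": 0, "wx": 0, "wy": 0, "wz": 0}, {"tx": 0, "ty": 0, "tz": -0.025, "wx": 0, "wy": 0, "wz": 0}, {"tx": 0, "ty": 0, "tz": -0.035, "wx": 0, "wy": 0, "wz": 0}, {"tx": 0, "ty": 0, "tz": -0.035, "wx": 0, "wy": 0, "wz": 0}, {"tx": 0, "ty": 0, "tz": -0.035, "wx": 0, "wy": 0, "wz": 0}, {"tx": 0, "ty": 0, "tz": -0.035, "wx": 0, "wy": 0, "wz": 0}, {"tx": -0.027, "ty": -0.0237, "tz": 0, "wx": 0, "wy": 0, "wz": 0}, {"tx": -0.027, "ty": -0.0237, "tz": 0, "wx": 0, "wy": 0, "wz": 0}, {"tx": -0.027, "ty": -0.0237, "tz": 0, "wx": 0, "wy": 0, "wz": 0}, {"tx": -0.027, "ty": -0.0237, "tz": 0, "wx": 0, "wy": 0, "wz": 0}, {"tx": -0.027, "ty": -0.0237, "tz": 0, "wx": 0, "wy": 0, "wz": 0}, {"tx": -0.027, "ty": -0.0237, "tz": 0, "wx": 0, "wy": 0, "wz": 0}, {"tx": 0, "ty": 0, "tz": 0, "wx": 0, "wy": 0, "wz": 0}, {"tx": 0, "ty": 0, "tz": 0, "wx": 0, "wy": 0, "wz": 0}, {"tx": 0, "ty": 0, "tz": 0, "wx": 0, "wy": 0, "wz": 0}], "jaw": -1, "grip_force": 40}}

```text
t: 32.32
tcp_pos: [0.4472, 0.2527, 0.2299]
orientation: [2.221, 2.22, 0.003]
wrist_force: [-0.2, 0.7, -0.8]
grip_width: 0.289
```

Run:
```python
from h import *
o,im=snap('wrist','w15.png'); t=o['tcp_pos'];print(o['tcp_pos'].round(4),o['orientation'].round(3),o['grip_width']); np.save('w15.npy',np.r_[o['tcp_pos'],o['orientation']])
cr=lambda p:((proj('wrist',p,o)-[140,100])*2).round(0)
for n,x,y,r,z in [('a',.4455,.252,.034,.103),('b',.4465,.2525,.0265,.121),('c',.4465,.2525,.0195,.139),('d',t[0],t[1],.013,t[2]+.007)]:
    print(n,'far',cr((x,y+r,z)),'L',cr((x-r,y,z)),'R',cr((x+r,y,z)))
cv2.imwrite('pics/w15c.png',cv2.resize(im[100:400,140:440,::-1],None,fx=2,fy=2,interpolation=cv2.INTER_CUBIC))
```

```text
[0.4472 0.2527 0.2299] [2.221 2.22  0.003] 0.28859560618534724
a far [283. 122.] L [202. 202.] R [363. 202.]
b far [285. 148.] L [218. 214.] R [352. 214.]
c far [285. 178.] L [232. 230.] R [338. 230.]
d far [287. 321.] L [230. 371.] R [344. 371.]
```

View pics/w15c.png

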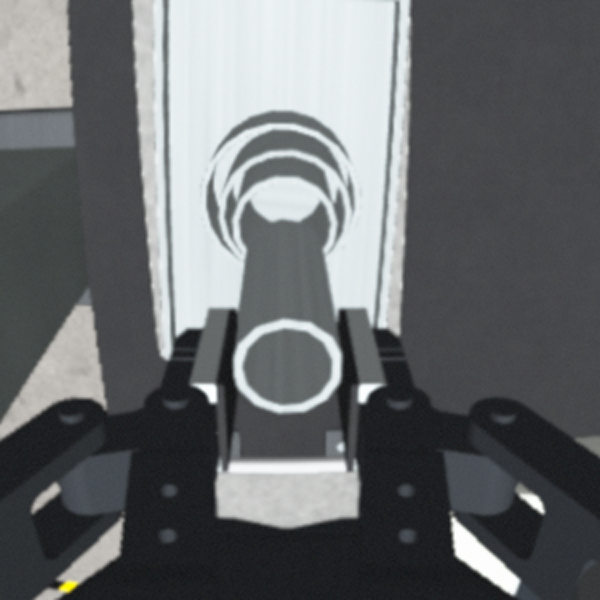

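Call:
{"method": "move_arm", "body": {"plan": [{"tx": 0, "ty": -0.0007, "tz": 0.018, "wx": 0, "wy": 0, "wz": 0}, {"tx": 0, "ty": 0, "tz": 0.018, "wx": 0, "wy": 0, "wz": 0}, {"tx": 0, "ty": 0, "tz": 0.015, "wx": 0, "wy": 0, "wz": 0}, {"tx": 0, "ty": 0, "tz": 0.014, "wx": 0, "wy": 0, "wz": 0}, {"tx": 0, "ty": 0, "tz": 0.009, "wx": 0, "wy": 0, "wz": 0}, {"tx": 0, "ty": 0, "tz": 0.0045, "wx": 0, "wy": 0, "wz": 0}, {"tx": 0, "ty": 0, "tz": 0, "wx": 0, "wy": 0, "wz": 0}, {"tx": 0, "ty": 0, "tz": 0, "wx": 0, "wy": 0, "wz": 0}]}}

```text
t: 33.03
tcp_pos: [0.446, 0.2539, 0.1513]
orientation: [-2.22, -2.222, -0.002]
wrist_force: [-1.0, 0.4, 2.1]
grip_width: 0.287
```

Call:
{"method": "move_arm", "body": {"plan": [{"tx": 0, "ty": 0, "tz": 0, "wx": 0, "wy": 0, "wz": 0}, {"tx": 0, "ty": 0, "tz": 0, "wx": 0, "wy": 0, "wz": 0}, {"tx": 0, "ty": 0, "tz": 0, "wx": 0, "wy": 0, "wz": 0}, {"tx": 0, "ty": 0, "tz": -0.015, "wx": 0, "wy": 0, "wz": 0}, {"tx": 0, "ty": 0, "tz": -0.03, "wx": 0, "wy": 0, "wz": 0}, {"tx": 0, "ty": 0, "tz": -0.035, "wx": 0, "wy": 0, "wz": 0}, {"tx": 0, "ty": 0, "tz": -0.02, "wx": 0, "wy": 0, "wz": 0}, {"tx": 0.035, "ty": 0, "tz": 0, "wx": 0, "wy": 0, "wz": 0}, {"tx": 0.035, "ty": 0, "tz": 0, "wx": 0, "wy": 0, "wz": 0}, {"tx": 0.035, "ty": 0, "tz": 0, "wx": 0, "wy": 0, "wz": 0}, {"tx": 0.035, "ty": 0, "tz": 0, "wx": 0, "wy": 0, "wz": 0}, {"tx": 0.015, "ty": -0.001, "tz": 0, "wx": 0, "wy": 0, "wz": 0}, {"tx": 0, "ty": 0, "tz": 0, "wx": 0, "wy": 0, "wz": 0}, {"tx": 0, "ty": 0, "tz": 0, "wx": 0, "wy": 0, "wz": 0}], "jaw": 0}}

```text
t: 34.2
tcp_pos: [0.4441, 0.408, 0.2503]
orientation: [-2.219, -2.223, 0.001]
wrist_force: [0.1, -0.2, -0.0]
grip_width: 0.5
```

Run:
```python
from h import *
o,im=snap('wrist','w16.png'); t=o['tcp_pos'];print(o['tcp_pos'].round(4),o['orientation'].round(3),o['grip_width'],o['t']); np.save('w16.npy',np.r_[o['tcp_pos'],o['orientation']])
for n,x,y,r,z in [('a',.4455,.252,.034,.103),('b',.4465,.2525,.0265,.121),('c',.4465,.2525,.0195,.139),('d',.4465,.2535,.013,.157)]:
    print(n,'c',proj('wrist',(x,y,z),o).round(0),'far',proj('wrist',(x,y-r,z),o).round(0))
print([proj('wrist',(x,.3415,.083),o).round(0) for x in (.39,.5)])
s=camera('scene'); cv2.imwrite('pics/s16.png',s[:,:,::-1])
a=im[:,100:460,::-1]; b=cv2.resize(s[170:260,215:335,::-1],(430,322),interpolation=cv2.INTER_CUBIC); 
c=np.zeros((420,790,3),'uint8'); c[:,:360]=a; c[:322,360:]=b; cv2.imwrite('pics/v16.png',c)
```

```text
[0.4441 0.408  0.2503] [-2.219e+00 -2.223e+00  1.000e-03] 0.49999553421768167 34.2
a c [285. 331.] far [285. 353.]
b c [286. 341.] far [286. 359.]
c c [286. 353.] far [286. 366.]
d c [286. 365.] far [286. 373.]
[array([231., 251.]), array([338., 251.])]
```

View pics/v16.png

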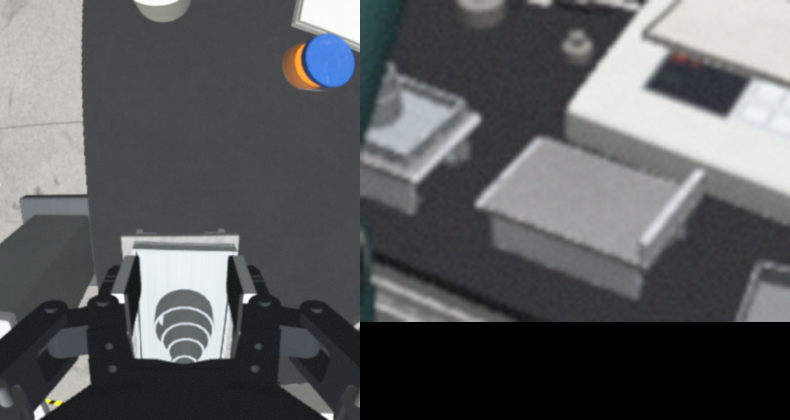

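Call:
{"method": "move_arm", "body": {"plan": [{"tx": 0, "ty": 0.0005, "tz": 0.03, "wx": 0, "wy": 0, "wz": 0}, {"tx": 0, "ty": 0, "tz": 0.03, "wx": 0, "wy": 0, "wz": 0}, {"tx": 0, "ty": 0, "tz": 0.03, "wx": 0, "wy": 0, "wz": 0}, {"tx": 0, "ty": 0, "tz": 0.03, "wx": 0, "wy": 0, "wz": 0}, {"tx": 0, "ty": 0, "tz": 0.03, "wx": 0, "wy": 0, "wz": 0}, {"tx": 0, "ty": 0, "tz": 0.018, "wx": 0, "wy": 0, "wz": 0}, {"tx": 0, "ty": 0, "tz": 0.009, "wx": 0, "wy": 0, "wz": 0}, {"tx": 0, "ty": 0, "tz": 0, "wx": 0, "wy": 0, "wz": 0}, {"tx": -0.015, "ty": 0, "tz": 0, "wx": 0, "wy": 0, "wz": 0}, {"tx": -0.015, "ty": 0, "tz": 0, "wx": 0, "wy": 0, "wz": 0}, {"tx": -0.01, "ty": 0, "tz": 0, "wx": 0, "wy": 0, "wz": 0}, {"tx": -0.005, "ty": 0, "tz": 0, "wx": 0, "wy": 0, "wz": 0}, {"tx": 0, "ty": 0, "tz": 0, "wx": 0, "wy": 0, "wz": 0}, {"tx": 0, "ty": 0, "tz": 0, "wx": 0, "wy": 0, "wz": 0}], "jaw": 0.4}}

```text
t: 35.47
tcp_pos: [0.4459, 0.3628, 0.0747]
orientation: [2.222, 2.22, 0.003]
wrist_force: [-0.8, 0.5, 0.1]
grip_width: 0.7
```

Run:
```python
from h import *
o=bot.get_obs(); print(o['tcp_pos'].round(4),o['orientation'].round(3),o['qpos'].round(2),o['grip_width'])
o,im=snap('wrist','w17.png'); cv2.imwrite('pics/w17c.png',cv2.resize(im[150:420,140:430,::-1],None,fx=2,fy=2))
```

```text
[0.4459 0.3628 0.0747] [2.222 2.22  0.003] [-0.18  0.71 -0.75  1.86  0.65  0.83 -1.27] 0.6996074242849298
```

View pics/w17c.png

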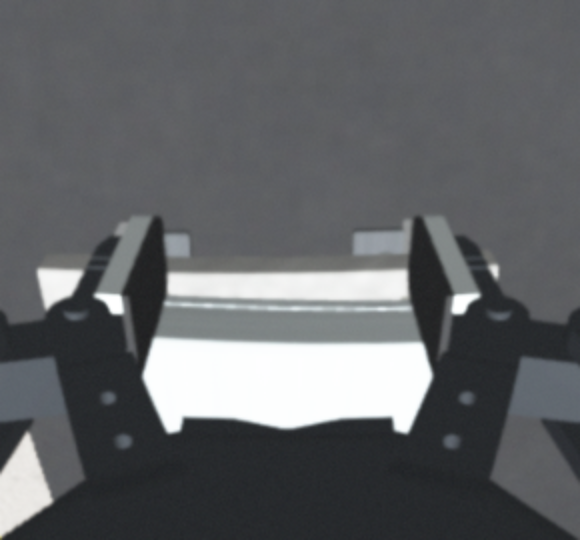

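Call:
{"method": "move_arm", "body": {"plan": [{"tx": -0.004, "ty": 0, "tz": 0.0015, "wx": 0, "wy": 0, "wz": 0}, {"tx": -0.004, "ty": 0, "tz": 0, "wx": 0, "wy": 0, "wz": 0}, {"tx": -0.004, "ty": 0, "tz": 0, "wx": 0, "wy": 0, "wz": 0}, {"tx": -0.004, "ty": 0, "tz": 0, "wx": 0, "wy": 0, "wz": 0}, {"tx": -0.004, "ty": 0, "tz": 0, "wx": 0, "wy": 0, "wz": 0}, {"tx": -0.004, "ty": 0, "tz": 0, "wx": 0, "wy": 0, "wz": 0}, {"tx": -0.004, "ty": 0, "tz": 0, "wx": 0, "wy": 0, "wz": 0}, {"tx": -0.004, "ty": 0, "tz": 0, "wx": 0, "wy": 0, "wz": 0}, {"tx": -0.004, "ty": 0, "tz": 0, "wx": 0, "wy": 0, "wz": 0}, {"tx": -0.004, "ty": 0, "tz": 0, "wx": 0, "wy": 0, "wz": 0}]}}

```text
t: 36.35
tcp_pos: [0.4452, 0.3221, 0.0722]
orientation: [2.221, 2.221, -0.0]
wrist_force: [-0.5, 2.7, -1.1]
grip_width: 0.7
```

```bash
cat >> h.py <<'E'
def tray_end(im,o,cols=(262,273,283,293,304)):
    """tray's +y rim seen between the fingers: strongest rows going up the picture"""
    g=cv2.cvtColor(im,cv2.COLOR_RGB2GRAY).astype(int); out=[]
    for u in cols:
        col=cv2.GaussianBlur(g[:,u-1:u+2].mean(1).astype('float32')[:,None],(1,5),0)[:,0]; d=np.diff(col)
        out.append([(v,int(d[v])) for v in range(200,370) if abs(d[v])>8 and abs(d[v])==abs(d[max(0,v-3):v+4]).max()])
    return out
E
python3 - <<'E'
from h import *
o,im=snap('wrist','w18.png'); print(o['tcp_pos'].round(4),o['wrist_force'].round(2),o['orientation'].round(3)); t=o['tcp_pos']
for r in tray_end(im,o): print(r)
print('pred row of rim at contact', proj('wrist',(t[0],t[1]-.011,.083),o).round(1))
old=cv2.imread('pics/w17.png')[:,:,::-1]
for r in tray_end(old.copy(),o): print('old',r)
E
```

```text
[0.4452 0.3221 0.0722] [-0.47  2.7  -1.15] [ 2.221  2.221 -0.   ]
[(216, 32), (287, -31), (293, -21), (308, 35), (359, -60)]
[(216, 34), (287, -31), (293, -23), (309, 35), (362, -64)]
[(216, 34), (287, -31), (293, -22), (309, 35), (363, -62)]
[(216, 35), (287, -29), (293, -23), (309, 35), (362, -64)]
[(216, 33), (287, -31), (293, -20), (308, 36), (360, -60)]
pred row of rim at contact [283.6 309.8]
old [(286, 35), (298, -33), (304, -18), (320, 35), (360, -60)]
old [(285, 34), (299, -28), (304, -19), (320, 35), (362, -65)]
old [(285, 35), (299, -30), (305, -22), (320, 34), (363, -62)]
old [(285, 37), (299, -30), (305, -23), (321, 34), (362, -64)]
old [(285, 37), (299, -32), (305, -17), (321, 34), (360, -62)]
```

Call:
{"method": "move_arm", "body": {"plan": [{"tx": -0.006, "ty": 0, "tz": 0, "wx": 0, "wy": 0, "wz": 0}, {"tx": -0.006, "ty": 0, "tz": 0, "wx": 0, "wy": 0, "wz": 0}, {"tx": -0.006, "ty": 0, "tz": 0, "wx": 0, "wy": 0, "wz": 0}, {"tx": -0.006, "ty": 0, "tz": 0, "wx": 0, "wy": 0, "wz": 0}, {"tx": -0.006, "ty": 0, "tz": 0, "wx": 0, "wy": 0, "wz": 0}, {"tx": -0.006, "ty": 0, "tz": 0, "wx": 0, "wy": 0, "wz": 0}, {"tx": -0.006, "ty": 0, "tz": 0, "wx": 0, "wy": 0, "wz": 0}, {"tx": -0.006, "ty": 0, "tz": 0, "wx": 0, "wy": 0, "wz": 0}, {"tx": -0.006, "ty": 0, "tz": 0, "wx": 0, "wy": 0, "wz": 0}, {"tx": -0.006, "ty": 0, "tz": 0, "wx": 0, "wy": 0, "wz": 0}, {"tx": -0.006, "ty": 0, "tz": 0, "wx": 0, "wy": 0, "wz": 0}, {"tx": -0.006, "ty": 0, "tz": 0, "wx": 0, "wy": 0, "wz": 0}]}}

```text
t: 37.4
tcp_pos: [0.4452, 0.2499, 0.0723]
orientation: [2.221, 2.222, 0.0]
wrist_force: [-0.8, 2.1, 2.0]
grip_width: 0.7
```

Run:
```python
from h import *
o,im=snap('wrist','w19.png'); print(o['tcp_pos'].round(4),o['wrist_force'].round(2),o['orientation'].round(3))
for r in tray_end(im,o): print(r)
```

```text
[0.4452 0.2499 0.0723] [-0.81  2.14  1.96] [2.221 2.222 0.   ]
[(287, -22), (293, -20), (309, 31), (359, -50)]
[(287, -24), (293, -22), (309, 31), (362, -51)]
[(287, -23), (293, -22), (309, 31), (363, -51)]
[(287, -21), (293, -22), (309, 31), (362, -52)]
[(287, -22), (293, -20), (309, 31), (359, -49)]
```

Call:
{"method": "move_arm", "body": {"plan": [{"tx": -0.007, "ty": 0, "tz": 0, "wx": 0, "wy": 0, "wz": 0}, {"tx": -0.007, "ty": 0, "tz": 0, "wx": 0, "wy": 0, "wz": 0}, {"tx": -0.007, "ty": 0, "tz": 0, "wx": 0, "wy": 0, "wz": 0}, {"tx": -0.007, "ty": 0, "tz": 0, "wx": 0, "wy": 0, "wz": 0}, {"tx": -0.007, "ty": 0, "tz": 0, "wx": 0, "wy": 0, "wz": 0}, {"tx": -0.007, "ty": 0, "tz": 0, "wx": 0, "wy": 0, "wz": 0}, {"tx": -0.007, "ty": 0, "tz": 0, "wx": 0, "wy": 0, "wz": 0}, {"tx": -0.007, "ty": 0, "tz": 0, "wx": 0, "wy": 0, "wz": 0}, {"tx": -0.007, "ty": 0, "tz": 0, "wx": 0, "wy": 0, "wz": 0}, {"tx": -0.007, "ty": 0, "tz": 0, "wx": 0, "wy": 0, "wz": 0}, {"tx": -0.007, "ty": 0, "tz": 0, "wx": 0, "wy": 0, "wz": 0}, {"tx": -0.007, "ty": 0, "tz": 0, "wx": 0, "wy": 0, "wz": 0}, {"tx": -0.007, "ty": 0, "tz": 0, "wx": 0, "wy": 0, "wz": 0}, {"tx": -0.007, "ty": 0, "tz": 0, "wx": 0, "wy": 0, "wz": 0}, {"tx": -0.007, "ty": 0, "tz": 0, "wx": 0, "wy": 0, "wz": 0}, {"tx": -0.007, "ty": 0, "tz": 0, "wx": 0, "wy": 0, "wz": 0}, {"tx": -0.007, "ty": 0, "tz": 0, "wx": 0, "wy": 0, "wz": 0}, {"tx": -0.007, "ty": 0, "tz": 0, "wx": 0, "wy": 0, "wz": 0}, {"tx": -0.007, "ty": 0, "tz": 0, "wx": 0, "wy": 0, "wz": 0}, {"tx": -0.007, "ty": 0, "tz": 0, "wx": 0, "wy": 0, "wz": 0}]}}

```text
t: 39.12
tcp_pos: [0.4452, 0.1098, 0.0723]
orientation: [2.221, 2.222, -0.0]
wrist_force: [1.0, 1.2, -1.2]
grip_width: 0.701
```

Run:
```python
from h import *
o,im=snap('wrist','w20.png'); print(o['tcp_pos'].round(4),o['wrist_force'].round(2),o['orientation'].round(3))
for r in tray_end(im,o): print(r)
```

```text
[0.4452 0.1098 0.0723] [ 1.02  1.18 -1.21] [ 2.221  2.222 -0.   ]
[(293, -17), (309, 34), (359, -57)]
[(293, -19), (309, 35), (362, -58)]
[(293, -18), (309, 35), (363, -58)]
[(293, -18), (309, 35), (362, -58)]
[(293, -16), (309, 35), (359, -56)]
```

Call:
{"method": "move_arm", "body": {"plan": [{"tx": -0.005, "ty": 0, "tz": 0, "wx": 0, "wy": 0, "wz": 0}, {"tx": -0.005, "ty": 0, "tz": 0, "wx": 0, "wy": 0, "wz": 0}, {"tx": -0.005, "ty": 0, "tz": 0, "wx": 0, "wy": 0, "wz": 0}, {"tx": -0.004, "ty": 0, "tz": 0, "wx": 0, "wy": 0, "wz": 0}, {"tx": -0.003, "ty": 0, "tz": 0, "wx": 0, "wy": 0, "wz": 0}, {"tx": -0.002, "ty": 0, "tz": 0, "wx": 0, "wy": 0, "wz": 0}, {"tx": -0.002, "ty": 0, "tz": 0, "wx": 0, "wy": 0, "wz": 0}, {"tx": -0.002, "ty": 0, "tz": 0, "wx": 0, "wy": 0, "wz": 0}, {"tx": -0.001, "ty": 0, "tz": 0, "wx": 0, "wy": 0, "wz": 0}]}}

```text
t: 39.92
tcp_pos: [0.4453, 0.0814, 0.0723]
orientation: [2.221, 2.221, 0.0]
wrist_force: [-1.1, 2.3, 0.1]
grip_width: 0.699
```

Call:
{"method": "move_arm", "body": {"plan": [{"tx": -0.001, "ty": 0, "tz": 0, "wx": 0, "wy": 0, "wz": 0}, {"tx": -0.001, "ty": 0, "tz": 0, "wx": 0, "wy": 0, "wz": 0}]}}

```text
t: 40.08
tcp_pos: [0.4453, 0.0796, 0.0723]
orientation: [2.221, 2.222, 0.0]
wrist_force: [0.0, 2.2, 1.5]
grip_width: 0.703
```

Call:
{"method": "move_arm", "body": {"plan": [{"tx": -0.001, "ty": 0, "tz": 0, "wx": 0, "wy": 0, "wz": 0}, {"tx": -0.001, "ty": 0, "tz": 0, "wx": 0, "wy": 0, "wz": 0}]}}

```text
t: 40.25
tcp_pos: [0.4452, 0.0788, 0.0724]
orientation: [-2.22, -2.221, -0.003]
wrist_force: [-1.3, 7.5, -0.3]
grip_width: 0.698
```

Call:
{"method": "move_arm", "body": {"plan": [{"tx": -0.0005, "ty": 0, "tz": 0, "wx": 0, "wy": 0, "wz": 0}, {"tx": 0, "ty": 0, "tz": 0, "wx": 0, "wy": 0, "wz": 0}, {"tx": 0, "ty": 0, "tz": 0, "wx": 0, "wy": 0, "wz": 0}]}}

```text
t: 40.5
tcp_pos: [0.4451, 0.0788, 0.0724]
orientation: [-2.219, -2.222, -0.004]
wrist_force: [-1.8, 7.1, -0.2]
grip_width: 0.697
```

Call:
{"method": "move_arm", "body": {"plan": [{"tx": 0.003, "ty": 0, "tz": 0, "wx": 0, "wy": 0, "wz": 0}, {"tx": 0.01, "ty": 0, "tz": 0, "wx": 0, "wy": 0, "wz": 0}, {"tx": 0.02, "ty": 0, "tz": 0, "wx": 0, "wy": 0, "wz": 0}, {"tx": 0.02, "ty": 0, "tz": 0, "wx": 0, "wy": 0, "wz": 0}, {"tx": 0.02, "ty": 0, "tz": -0.02, "wx": 0, "wy": 0, "wz": 0}, {"tx": 0.01, "ty": 0, "tz": -0.04, "wx": 0, "wy": 0, "wz": 0}, {"tx": 0, "ty": 0, "tz": -0.04, "wx": 0, "wy": 0, "wz": 0}, {"tx": 0, "ty": 0, "tz": -0.04, "wx": 0, "wy": 0, "wz": 0}, {"tx": 0, "ty": 0, "tz": -0.04, "wx": 0, "wy": 0, "wz": 0}, {"tx": -0.03, "ty": -0.01, "tz": -0.02, "wx": 0, "wy": 0, "wz": 0}, {"tx": -0.03, "ty": 0, "tz": 0, "wx": 0, "wy": 0, "wz": 0}, {"tx": -0.035, "ty": 0, "tz": 0, "wx": 0, "wy": 0, "wz": 0}, {"tx": -0.035, "ty": 0, "tz": 0, "wx": 0, "wy": 0, "wz": 0}, {"tx": 0, "ty": 0, "tz": 0, "wx": 0, "wy": 0, "wz": 0}, {"tx": 0, "ty": 0, "tz": 0, "wx": 0, "wy": 0, "wz": 0}, {"tx": 0, "ty": 0, "tz": 0, "wx": 0, "wy": 0, "wz": 0}]}}

```text
t: 41.83
tcp_pos: [0.435, 0.0304, 0.2723]
orientation: [-2.222, -2.221, 0.001]
wrist_force: [-0.8, 1.1, 0.6]
grip_width: 0.699
```

Run:
```python
from h import *
o,im=snap('wrist','w21.png'); t=o['tcp_pos'];print(t.round(4),o['wrist_force'].round(2),o['t'])
g=cv2.cvtColor(im,cv2.COLOR_RGB2GRAY).astype(int)
x0,y0=.4453,-.025
def line(P,Q,z,n=25):
    # grey profile along a world segment at height z
    r=[]
    for s in np.linspace(0,1,n):
        p=np.array(P)+s*(np.array(Q)-P); u,v=proj('wrist',(*p,z),o).round().astype(int)
        r.append(int(g[v,u]) if 0<=v<420 and 0<=u<560 else -1)
    return r
for x in (.405,.485): print('y edge near', x,[round(y,3) for y in np.linspace(.09,.05,21)][::5],line((x,.09),(x,.05),.083,21)); 
for y in (.04,-.06,-.09): print('x sweep',y,line((.375,y),(.515,y),.083,36))
for x in (.405,.485): print('far',x,line((x,-.09),(x,-.13),.083,21))
for n,z,r in [('a',.103,.034),('b',.121,.0265),('c',.139,.0195),('d',.157,.013)]:
    print(n,proj('wrist',(.4455,-.02,z),o).round(0),line((.4455,-.02),(.4455,.03),z,26))
```

```text
[0.435  0.0304 0.2723] [-0.79  1.07  0.61] 41.8333
y edge near 0.405 [np.float64(0.09), np.float64(0.08), np.float64(0.07), np.float64(0.06), np.float64(0.05)] [61, 60, 58, 57, 59, 60, 130, 216, 223, 219, 159, 102, 183, 202, 203, 201, 201, 202, 203, 201, 202]
y edge near 0.485 [np.float64(0.09), np.float64(0.08), np.float64(0.07), np.float64(0.06), np.float64(0.05)] [56, 58, 57, 58, 57, 119, 208, 223, 221, 179, 116, 126, 202, 200, 198, 199, 199, 199, 200, 199, 201]
x sweep 0.04 [57, 58, 136, 171, 196, 125, 204, 203, 199, 204, 204, 209, 205, 199, 205, 203, 209, 206, 205, 206, 205, 209, 202, 204, 206, 205, 205, 202, 200, 203, 93, 188, 128, 56, 58, 60]
x sweep -0.06 [60, 61, 66, 167, 182, 134, 198, 203, 198, 195, 194, 196, 193, 194, 198, 198, 114, 83, 82, 81, 82, 78, 103, 195, 198, 200, 197, 196, 192, 196, 98, 190, 156, 39, 28, 82]
x sweep -0.09 [60, 58, 64, 163, 187, 143, 200, 203, 199, 197, 197, 193, 196, 194, 194, 201, 197, 198, 195, 199, 196, 196, 195, 196, 200, 200, 199, 199, 196, 199, 109, 190, 160, 23, 21, 16]
far 0.405 [200, 199, 197, 196, 175, 89, 78, 79, 90, 128, 183, 146, 108, 118, 167, 206, 229, 228, 224, 121, 61]
far 0.485 [198, 199, 199, 198, 153, 108, 83, 84, 110, 157, 189, 126, 101, 125, 214, 224, 224, 220, 181, 106, 59]
a [294. 236.] [132, 179, 101, 81, 80, 82, 82, 111, 185, 98, 80, 81, 81, 81, 94, 173, 123, 83, 86, 86, 90, 173, 203, 201, 204, 204]
b [295. 243.] [83, 83, 83, 84, 112, 180, 108, 80, 81, 81, 82, 165, 150, 85, 82, 81, 79, 95, 174, 125, 85, 85, 86, 122, 198, 203]
c [295. 251.] [149, 169, 91, 81, 83, 83, 83, 87, 159, 153, 87, 82, 82, 79, 108, 153, 85, 81, 81, 80, 97, 166, 91, 85, 84, 82]
d [296. 260.] [83, 85, 82, 84, 94, 176, 144, 84, 85, 84, 83, 82, 151, 154, 83, 82, 82, 81, 183, 111, 83, 81, 80, 96, 166, 92]
```

Run:
```python
from h import *
print(bot.close_job())
```

```text
the job is handed in; nothing more can be done
None
```

I finished the job and handed it in at about 42 s of the 210 s limit; `close_job` reports no verdict, so I don't have the official result.

- **Receiving stand:** The black bar and brass pin went into the grey parts box. The bar was seen lying in the box, and the pin measured near (0.457, −0.306) inside it. The brown look-alike bar was left alone.
- **Cups:** All four cups were present. I nested them a, b, c, d in the middle of the tray while it was on the loading stand. None was knocked aside before I picked it up.
- **Tray:** I pushed it flat across the gap with open fingers behind its end wall. It stayed square in every view, and the force rose to about 7.5 N when it met the stop. I then backed the arm clear.

**Last checks:**
- **Tray rim:** It sits at the stop, with its origin within about 3 mm of the home position.
- **Rims of the cups:** They are concentric to about 2 mm at their nested heights.
- **Force readings:** No wrist reading passed 8 N.

**What I could not check as well:**
- The last check was read from pixels only, because the limit of 16 viewed pictures was used up.
- The weights and jar were not re-measured. The arm only passed above them and never came near enough to touch them.
- One automatic measurement of the bar in the box came out as nonsense because the mask was too wide. The earlier picture of it lying in the box stands.

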